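Pin the monitor-arm knuckles

TASK

Lift the lid off the pin box and set it down upright on the mat, clear of the box, then pin every monitor-arm knuckle on the mat: push one headed pin down through the aligned fork and lug holes until its head sits on the fork. Leave the spare pins standing in their sockets, put the lid properly back on the box when all knuckles are pinned, and leave the bottle, screwdriver and multimeter alone.

Things in the scene. Friction and masses are not known exactly. Their poses are not given: they have to be found in the camera images.
- pin_box: Fixed pin box, 160 (its x) x 68 (y) x 50 mm. Origin: centre of its underside, on the 3 mm mat. A grey block 134 x 42 mm rises in its middle to 50 mm; around it a black ledge, 40 mm high, carries the lid. Four through sockets of 14 mm diameter in the block at x = -54, -18, 18, 54 mm, y = 0, hold a pin each at the start.
- lid: Loose white deep lid like an upturned tray, 150 (its x) x 58 (y) x 42 mm, walls 4 mm, open below. Black bar knob mid-top: 44 (x) x 18 (y) x 24 mm high, its top 66 mm above the rim. Origin: centre of the rim plane (underside). It drops over the grey block with 4 mm play each way and rests on the ledge, origin 40 mm above the box origin. 0.14 kg. The mat between box and knuckles is clear.
- pin1: Steel headed pin: shank 12 mm in diameter, 44 mm long below the head with a tapered tip, round head 18 mm in diameter and 22 mm high. Origin: on its axis at the underside of the head; z points up through the head. In the box the head stands on the grey block. 0.08 kg. The four pins are alike.
- pin2: Steel headed pin: shank 12 mm in diameter, 44 mm long below the head with a tapered tip, round head 18 mm in diameter and 22 mm high. Origin: on its axis at the underside of the head; z points up through the head. In the box the head stands on the grey block. 0.08 kg. The four pins are alike.
- pin3: Steel headed pin: shank 12 mm in diameter, 44 mm long below the head with a tapered tip, round head 18 mm in diameter and 22 mm high. Origin: on its axis at the underside of the head; z points up through the head. In the box the head stands on the grey block. 0.08 kg. The four pins are alike.
- pin4: Steel headed pin: shank 12 mm in diameter, 44 mm long below the head with a tapered tip, round head 18 mm in diameter and 22 mm high. Origin: on its axis at the underside of the head; z points up through the head. In the box the head stands on the grey block. 0.08 kg. The four pins are alike.
- knuckle1: Loose monitor-arm knuckle, 0.8 kg, may be absent: base plate 84 (its x) x 70 (y) x 8 mm, on it a steel fork open to +x, two level cheeks 44 x 40 x 8 mm (undersides at 28 and 54 mm), web at x = -28 mm; between them the lug of an aluminium arm stub that reaches x = 66 mm at 37 to 53 mm height. 14 mm holes through cheeks and lug in line on its z axis. Origin: centre of the underside.
- knuckle2: Loose monitor-arm knuckle, 0.8 kg, may be absent: base plate 84 (its x) x 70 (y) x 8 mm, on it a steel fork open to +x, two level cheeks 44 x 40 x 8 mm (undersides at 28 and 54 mm), web at x = -28 mm; between them the lug of an aluminium arm stub that reaches x = 66 mm at 37 to 53 mm height. 14 mm holes through cheeks and lug in line on its z axis. Origin: centre of the underside.
- knuckle3: Loose monitor-arm knuckle, 0.8 kg, may be absent: base plate 84 (its x) x 70 (y) x 8 mm, on it a steel fork open to +x, two level cheeks 44 x 40 x 8 mm (undersides at 28 and 54 mm), web at x = -28 mm; between them the lug of an aluminium arm stub that reaches x = 66 mm at 37 to 53 mm height. 14 mm holes through cheeks and lug in line on its z axis. Origin: centre of the underside.
- knuckle4: Loose monitor-arm knuckle, 0.8 kg, may be absent: base plate 84 (its x) x 70 (y) x 8 mm, on it a steel fork open to +x, two level cheeks 44 x 40 x 8 mm (undersides at 28 and 54 mm), web at x = -28 mm; between them the lug of an aluminium arm stub that reaches x = 66 mm at 37 to 53 mm height. 14 mm holes through cheeks and lug in line on its z axis. Origin: centre of the underside.
- seat1 (a point): Mouth of the holes of knuckle1: on the hole axis, on the top face of the upper cheek, 62 mm above the knuckle's underside; a seated pin's origin lies here, its tip 44 mm lower.
- seat2 (a point): Mouth of the holes of knuckle2: on the hole axis, on the top face of the upper cheek, 62 mm above the knuckle's underside; a seated pin's origin lies here, its tip 44 mm lower.
- seat3 (a point): Mouth of the holes of knuckle3: on the hole axis, on the top face of the upper cheek, 62 mm above the knuckle's underside; a seated pin's origin lies here, its tip 44 mm lower.
- seat4 (a point): Mouth of the holes of knuckle4: on the hole axis, on the top face of the upper cheek, 62 mm above the knuckle's underside; a seated pin's origin lies here, its tip 44 mm lower.
- flux_bottle: Small plastic bottle, 36 mm in diameter, 85 mm high, standing at the mat's far edge; origin at the centre of its underside. To be left alone.
- screwdriver: Screwdriver 170 mm long lying at the mat's far edge. To be left alone.
- multimeter: Yellow hand multimeter 130 x 70 x 30 mm lying at the mat's far edge; origin at the centre of its underside. To be left alone.
There are look-alikes about, which are no part of the job. Leave any red look-alike of the knuckle2 alone.

How it is judged:
By the outcome, as a careful person would: the job done as asked, in the order asked, and still so for the second after the job is handed in, with the robot touching nothing.
Of knuckle1, knuckle2, knuckle3, knuckle4 only 3 to 4 are there at a start; the rules pass over those that are not, and their reading is None.
At some moment in a run one of knuckle1, knuckle2, knuckle3, knuckle4 may be knocked a few centimetres aside while the robot is not near it.
It also fails if it takes over 210 s, if anything falls off the work surface, if the arm or the gripper's body presses on something with over 40 N, if the wrist force passes 120 N, or if a joint passes its speed limit or range.

ROBOT

A 6-joint arm with a two-finger parallel gripper is mounted at the origin on the work surface. World frame = base frame: x ahead of the robot, y to its left, z up, the work surface at z = 0. Lengths are in m, angles in rad, forces in N, time in s.
With the tool pointing down it reaches from about 0.375 to 0.9 m from the base axis. Payload 3.1 kg.
Tool frame: the origin (TCP) lies midway between the tips of the shut fingers; the grasp point (between the pads) lies pinch_z behind it (pinch_z is the distance from the TCP to the grasp point, in m); y points along the fingers, z is the direction in which the jaws open and shut, and the axes are right-handed (so a half turn about y gives the same grasp; the last joint's range is limited). The gripper opens to 87 mm and grips with 3 to 60 N. Pads are 19 mm wide; open, the fingers measure 117 mm over their backs; the gripper's body (75 mm by 190 mm) begins 51 mm behind the grasp point.
Start: joints at [0.93, 0.527, 1.433, -0, 1.181, -0.178], TCP at [0.278, 0.56, 0.223] pointing down, gripper open.
Joint ranges: [-3.08, 3.08], [-0.75, 2.2], [0.22, 2.44], [-1.43, 4.57], [0, 2.65], [-2.85, 2.85]. Speed limits (rad/s): [2.79, 2.79, 3.14, 3.14, 3.14, 3.14].

INTERFACE

Orientations are given as a unit quaternion [x, y, z, w].
In Python, from rig import get_obs, camera, hand_in, pinch_z gives the robot as it stands. The module is installed in compiled form; this text tells all that it offers.
- The arm moves only by the tool arm_command, never from a script. Its argument "plan" is a list of rows, each a list of 2 entries, a list of its own where there are three numbers: the shift along the world's x, y, z in units of 25 mm (1.0 is 25 mm), then the turn about the world's z in units of 5 degrees (1.0 is 5 degrees). A call has 1 to 5 rows; each row is the pose to reach, as a shift and turn from the pose commanded when the call began; what a row does not reach only later rows make up. A row lasts 1/10 s, in which the tool goes at most 50 mm and 8.59 degrees, less where a joint would pass 70% of its speed; a pose out of reach is approached as far as the arm can. A call with a gripper value outside its range is refused whole. "fingers" is the opening, from -1 (shut) to 1 (fully open), set as the call begins (left out, the last holds). The fingers move at their own pace and stop on an object; "force" is the grip in N (left out, the last holds). Time passes only in rows, so rows that repeat a pose let the fingers close. It gives the time, the measured TCP pose, the force and the opening at its end, in the units of the state.
- get_obs(): the state, without advancing time (a new reading comes with each control period).
- camera(name): name is "side" or "top" or "wrist"; returns a dict with "pixels" (480x640x3 uint8, red, green, blue), "camera_matrix" (3x3 intrinsics, pixels), "R" (3x3) and "t" (3): a world point X has camera coordinates R X + t. Camera axes: x right, y down, z forward; pixel columns grow to the right and rows downward; lengths in m; the calibration is good to about 2 mm. A picture is of the moment at which its call begins. There is no depth.
- hand_in(): hands the job in, once; it reports no verdict.
The state is a dict: "time": time; "q": joint angles; "joint_velocities": joint speeds; "joint_torque": joint torques, N m; "position": TCP position; "tool_rot": TCP orientation; "ft_force": force on the tool from outside, world axes, zero at the start; "moment": the same for the moment, N m; "grip_width": finger opening in m.
Only numpy, scipy, OpenCV 4.12 (cv2) and the standard library are available. Lean on these libraries where they do the work, as an engineer would, in place of code of your own. Each camera call takes 0.05 s, during which the arm holds its last target.

## Working session

There is one attempt and no reset: what is moved stays moved. The work goes in short steps, Python scripts to look and compute and a tool call to move; the robot and the scene stay as the last step left them, time stands still between calls to the robot, and variables do not carry over. Pictures are saved under pics/ and viewed, and the job is handed in when it is done.

Besides the shell and the picture viewer there is one more tool, called after ">>>" as name([rows], argument=value, ...), one row to a line, values as JSON. arm_command: Moves the arm, as the interface text tells. Its arguments: {"type":"object","properties":{"plan":{"type":"array"},"fingers":{"type":"number"},"force":{"type":"number"}},"required":["plan"]}

```bash
mkdir -p pics
python3 - <<'E'
from rig import get_obs, camera, pinch_z
import cv2
print(pinch_z, get_obs())
for n in ("top","side","wrist"):
    c=camera(n); cv2.imwrite(f"pics/{n}0.png",c["pixels"][:,:,::-1]); print(n,c["camera_matrix"],c["R"],c["t"])
E
```

```text
0.0187 {'time': 0.0, 'q': array([ 9.30501768e-01,  5.28477036e-01,  1.43392140e+00,  5.17133470e-06,
        1.18137140e+00, -1.78470011e-01]), 'joint_velocities': array([-0.00157196, -0.00012966,  0.00020859, -0.00017112, -0.0002898 ,
        0.00027281]), 'joint_torque': array([-1.01966998e-03, -4.40041280e+01, -1.76589096e+01,  6.32192334e-02,
        5.83365059e-02, -1.39189292e-04]), 'position': array([0.2779969 , 0.55894706, 0.22155887]), 'tool_rot': array([ 0.68904367, -0.162141  ,  0.16152511, -0.68763272]), 'ft_force': array([0.3676509 , 1.01283632, 0.0490423 ]), 'moment': array([0.00477153, 0.00925749, 0.02023519]), 'grip_width': 0.08705395054685952}
top [[506.62954421   0.         316.62045912]
 [  0.         506.62954421 245.06998713]
 [  0.           0.           1.        ]] [[-0.00757852 -0.99994236 -0.00760523]
 [-0.98950973  0.00859626 -0.14421023]
 [ 0.1442673   0.00643255 -0.98951785]] [0.12537348 0.50245781 1.05362074]
side [[583.10709539   0.         323.52109316]
 [  0.         583.10709539 232.1549313 ]
 [  0.           0.           1.        ]] [[ 0.82921452 -0.5587071   0.01580063]
 [-0.37735499 -0.58046427 -0.72157082]
 [ 0.41231844  0.59237455 -0.69216031]] [-0.35061171  0.30301406  1.09703614]
wrist [[383.39570779   0.         328.43268234]
 [  0.         383.39570779 245.39286748]
 [  0.           0.           1.        ]] [[ 0.44564235  0.89520988 -0.00146885]
 [ 0.85936263 -0.42733649  0.28085474]
 [ 0.25079625 -0.12642304 -0.95974916]] [-0.62456528 -0.03416506  0.39264669]
```

View pics/top0.png

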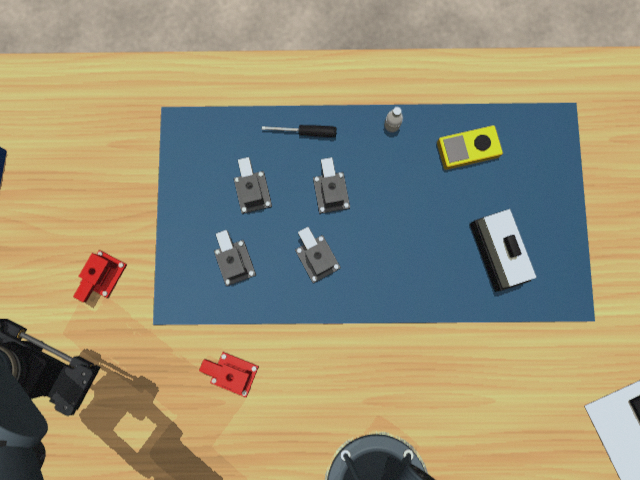

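View pics/side0.png

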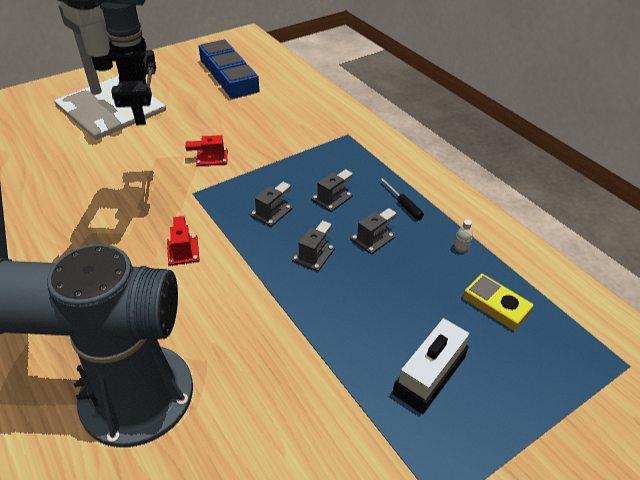

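View pics/wrist0.png

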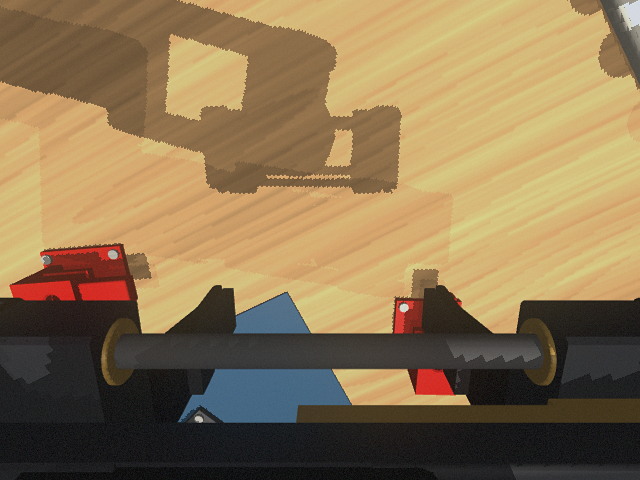

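```bash
cat > h.py <<'E'
from rig import get_obs, camera, pinch_z
import cv2, numpy as np
from scipy.spatial.transform import Rotation as Rn
def cen(c): return -c["R"].T@c["t"]
def ray(c,uv):
    d=c["R"].T@np.linalg.solve(c["camera_matrix"],[uv[0],uv[1],1.]); return cen(c),d/np.linalg.norm(d)
def plane(c,uv,z):
    o,d=ray(c,uv); return o+d*(z-o[2])/d[2]
def proj(c,X):
    p=c["camera_matrix"]@(c["R"]@np.asarray(X,float)+c["t"]); return p[:2]/p[2]
def tri(rays):
    A=np.zeros((3,3));b=np.zeros(3)
    for o,d in rays:
        P=np.eye(3)-np.outer(d,d);A+=P;b+=P@o
    X=np.linalg.solve(A,b); return X,[np.linalg.norm(np.cross(d,X-o)) for o,d in rays]
def tool():
    o=get_obs();R=Rn.from_quat(o["tool_rot"]).as_matrix()
    j=R[:,2]; return o["position"],R,np.degrees(np.arctan2(j[1],j[0]))
def save(c,name,box=None,s=1):
    im=c["pixels"][:,:,::-1]
    if box: x0,y0,x1,y1=box; im=im[y0:y1,x0:x1]
    im=cv2.resize(im,None,fx=s,fy=s,interpolation=cv2.INTER_CUBIC); cv2.imwrite("pics/"+name+".png",im)
E
python3 - <<'E'
from h import *
p,R,y=tool();print(p,R.round(3),y)
c=camera("wrist");print("wc",cen(c),proj(c,p))
t=camera("top");s=camera("side");print(cen(t),cen(s))
save(t,"t1",(200,140,360,300),5) if 0 else save(t,"t1",(205,145,355,295),4)
save(s,"s1",(240,155,410,285),4)
save(t,"t2",(455,195,555,305),5); save(s,"s2",(380,300,480,415),5)
E
```

```text
[0.27814962 0.5590977  0.22178371] [[ 0.895 -0.001  0.446]
 [-0.446 -0.001  0.895]
 [-0.    -1.    -0.002]] 63.537924357951255
wc [0.20925097 0.59420059 0.38563857] [327.30831358 305.76199275]
[0.34613402 0.11426952 1.11598958] [-0.04725204 -0.66985671  0.98351086]
```

View pics/t1.png

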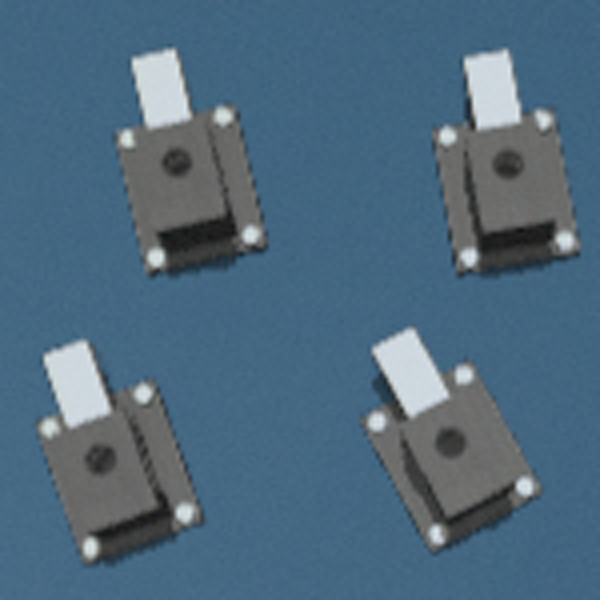

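View pics/t2.png

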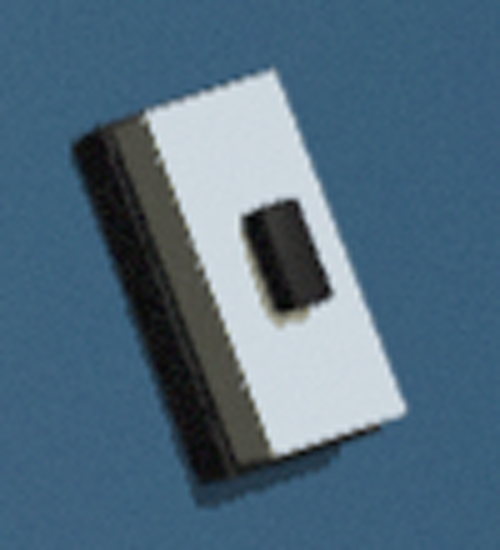

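View pics/s1.png

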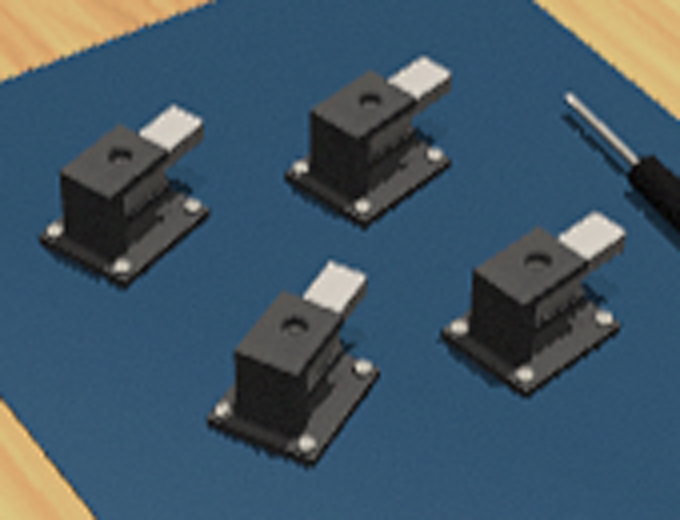

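View pics/s2.png

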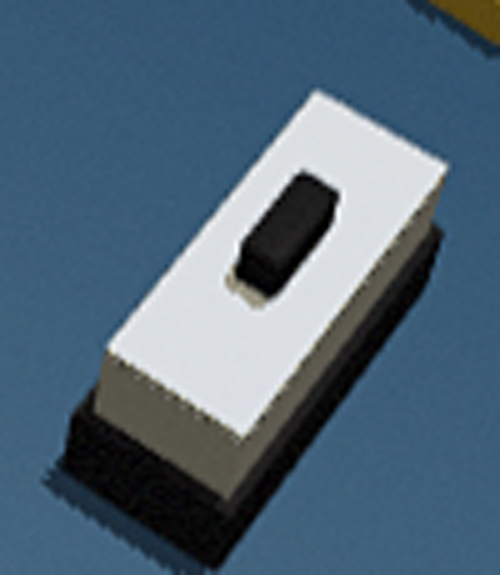

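```bash
cat >> h.py <<'E'
def quad(mask):
    cs,_=cv2.findContours(mask.astype(np.uint8),cv2.RETR_EXTERNAL,cv2.CHAIN_APPROX_NONE)
    return sorted(cs,key=cv2.contourArea)[::-1]
def lidtop(c,box,z,thr=190):
    x0,y0,x1,y1=box; g=c["pixels"][y0:y1,x0:x1].min(2)
    k=quad(cv2.morphologyEx((g>thr).astype(np.uint8),cv2.MORPH_OPEN,np.ones((3,3))))[0]
    h=cv2.convexHull(k).reshape(-1,2)+[x0,y0]
    P=np.array([plane(c,q,z)[:2] for q in h])
    r=cv2.minAreaRect((P*1000).astype(np.float32))
    b=cv2.boxPoints(r); e0=b[1]-b[0]; e1=b[2]-b[1]
    L=e0 if np.linalg.norm(e0)>np.linalg.norm(e1) else e1
    return np.array(r[0]),sorted(r[1]),np.degrees(np.arctan2(L[1],L[0]))
def hole(c,uv,win=7,z=0.065):
    # dark blob centroid around uv, on upsampled
    u,v=[int(round(a)) for a in uv]; g=cv2.cvtColor(c["pixels"],cv2.COLOR_RGB2GRAY)[v-win:v+win+1,u-win:u+win+1].astype(float)
    w=np.median(g)-g; w[w<0.35*w.max()]=0
    n,l=cv2.connectedComponents((w>0).astype(np.uint8)); k=l[win,win]
    if k==0: k=np.argmax([0]+[w[l==i].sum() for i in range(1,n)])
    w[l!=k]=0; yy,xx=np.mgrid[-win:win+1,-win:win+1]
    return np.array([u+(w*xx).sum()/w.sum(),v+(w*yy).sum()/w.sum()]),int((w>0).sum())
E
python3 - <<'E'
from h import *
t=camera("top");s=camera("side")
print("lid top",lidtop(t,(455,195,555,305),.085)); print("lid side",lidtop(s,(380,300,480,415),.085))
T=[(249,185.5),(332,186),(230,259.7),(317.7,255.7)]
S=[(332.5,179.7),(374,220),(270,194),(313.5,236)]
for a,b in zip(T,S):
    (ht,n1),(hs,n2)=hole(t,a,5),hole(s,b,5)
    print(ht,n1,hs,n2,plane(t,ht,.065)[:2].round(4),plane(s,hs,.065)[:2].round(4),[x.round(4) if hasattr(x,'round') else x for x in tri([ray(t,ht),ray(s,hs)])])
E
```

```text
lid top (array([ 489.49554443, -274.03829956]), [55.887603759765625, 146.715087890625], np.float32(17.45865))
lid side (array([ 485.42327881, -275.59893799]), [56.83726501464844, 148.26785278320312], np.float32(17.49303))
[248.8983466  185.27005511] 40 [331.98301887 179.17735849] 13 [0.6297 0.2647] [0.6253 0.2642] [array([0.6286, 0.2658, 0.0629]), [np.float64(0.0017905566849210916), np.float64(0.0017905566849211153)]]
[331.56182473 185.88595438] 43 [374.17764165 219.05053599] 17 [0.6266 0.0883] [0.6238 0.0884] [array([0.6257, 0.0888, 0.0641]), [np.float64(0.0012275992595651955), np.float64(0.0012275992595653007)]]
[229.85750315 259.50315259] 42 [269.54440789 193.03782895] 14 [0.4704 0.3027] [0.4665 0.3025] [array([0.4691, 0.3038, 0.063 ]), [np.float64(0.001723857000858013), np.float64(0.0017238570008581262)]]
[317.08417722 255.05126582] 43 [313.47111111 235.29333333] 16 [0.4783 0.1203] [0.4751 0.1201] [array([0.4772, 0.1209, 0.0635]), [np.float64(0.0013581987712396471), np.float64(0.0013581987712395593)]]
```

>>> arm_command([
  [[0.8, -1.6, 0], -1.6],
  [[1.6, -3.2, 0], -3.2],
  [[2.4, -4.8, 0], -4.8],
  [[3.2, -6.4, 0], -6.4],
  [[4, -8, 0], -8],
], fingers=1)

```text
time: 0.9
position: [0.379, 0.3581, 0.2228]
tool_rot: [-0.59, 0.389, -0.389, 0.591]
ft_force: [0.7, 0.2, -0.7]
grip_width: 0.0869
```

>>> arm_command([
  [[0.6, -1.8, 0], -1.6],
  [[1.2, -3.6, 0], -3.2],
  [[1.8, -5.4, 0], -4.8],
  [[2.4, -7.2, 0], -6.4],
  [[3, -9, 0], -8],
])

```text
time: 1.4
position: [0.4539, 0.1327, 0.2229]
tool_rot: [0.421, -0.567, 0.568, -0.422]
ft_force: [0.6, 0.1, 0.8]
grip_width: 0.0872
```

>>> arm_command([
  [[0.2, -1.8, 0], -1.6],
  [[0.4, -3.6, 0], -3.2],
  [[0.6, -5.4, 0], -4.8],
  [[0.8, -7.2, 0], -6.4],
  [[1, -9, 0], -8],
])

```text
time: 1.9
position: [0.4785, -0.0924, 0.2228]
tool_rot: [0.202, -0.678, 0.678, -0.202]
ft_force: [-0.2, 0.6, -0.8]
grip_width: 0.0871
```

Run:
```python
from h import *
print(tool(),get_obs()["q"],get_obs()["ft_force"])
```

```text
(array([ 0.47849161, -0.0924314 ,  0.22283595]), array([[-8.36842516e-01,  7.77648853e-04,  5.47443146e-01],
       [-5.47443401e-01, -1.46229012e-04, -8.36842698e-01],
       [-5.70717693e-04, -9.99999687e-01,  5.48089387e-04]]), np.float64(-56.808216029282725)) [-4.20725682e-01  3.42553696e-01  1.77000302e+00  2.15006700e-04
  1.02826639e+00  5.70653635e-01] [-0.1566453   0.64543752 -0.80283172]
```

>>> arm_command([
  [[0.1, -1.8, 0], -1.2],
  [[0.2, -3.6, 0], -2.4],
  [[0.3, -5.4, 0], -3.1],
  [[0.35, -7.3, 0], -3.1],
  [[0.35, -7.3, 0], -3.1],
])

```text
time: 2.4
position: [0.4883, -0.2799, 0.223]
tool_rot: [0.108, -0.697, 0.701, -0.11]
ft_force: [-0.1, -0.1, -0.6]
grip_width: 0.0867
```

Run:
```python
from h import *
print(tool()[0],tool()[2])
c=camera("wrist");save(c,"w2"); 
for n,b in (("top",(455,195,555,305)),): save(camera(n),"t3")
print(proj(c,tool()[0]))
```

```text
[ 0.48826156 -0.2799439   0.22297207] -72.28587225560803
[316.15376316 304.8924729 ]
```

View pics/w2.png

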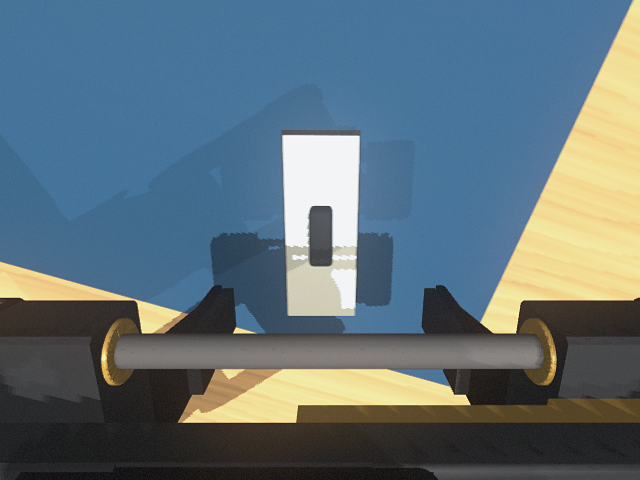

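Run:
```python
from h import *
for i in range(3):
    c=camera("wrist");o=get_obs();print(o["time"],tool()[0],tool()[2],proj(c,tool()[0]),o["joint_velocities"].round(3)[:3])
    g=c
# knob: dark pixels in white
save(c,"w3")
im=c["pixels"].max(2)
m=(im[195:275,295:345]<110)
k=quad(m)[0]; r=cv2.minAreaRect(k); ctr=np.array(r[0])+[295,195]; print(r,ctr,plane(c,ctr,.109))
# white top
w=c["pixels"].min(2); P=quad(cv2.morphologyEx((w[120:325,270:375]>150).astype(np.uint8),cv2.MORPH_OPEN,np.ones((3,3))))[0].reshape(-1,2)+[270,120]
print(cv2.minAreaRect(P))
```

```text
2.55 [ 0.48664764 -0.27258236  0.22224785] -72.00778039930036 [326.34034292 305.8308384 ] [ 0.027 -0.012  0.022]
2.6 [ 0.48670071 -0.27178692  0.22231557] -71.93403195714188 [327.74211894 305.88539689] [ 0.016 -0.006  0.008]
2.65 [ 0.48683235 -0.27141702  0.22240859] -71.88697183332069 [328.62666494 305.99204149] [ 0.01  -0.005 -0.   ]
((38.0, 42.0), (60.0, 22.0), 90.0) [333. 237.] [ 0.49018921 -0.27349542  0.109     ]
((334.5, 226.0), (180.0, 75.0), 90.0)
```

View pics/w3.png

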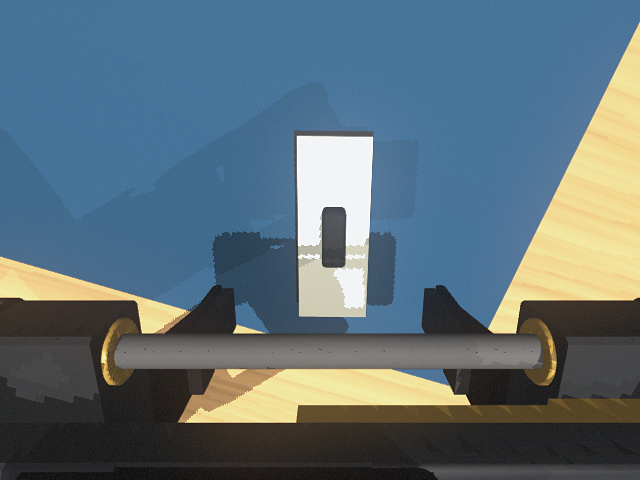

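>>> arm_command([
  [[0.1, -0.06, -1.2], 0],
  [[0.1, -0.06, -2.4], 0],
  [[0.1, -0.06, -3.6], 0],
  [[0.1, -0.06, -4.4], 0],
  [[0.1, -0.06, -4.4], 0],
], fingers=0.2)

```text
time: 3.15
position: [0.488, -0.2713, 0.1101]
tool_rot: [-0.113, 0.7, -0.696, 0.11]
ft_force: [-0.1, 0.2, 1.0]
grip_width: 0.0563
```

Run:
```python
from h import *
c=camera("wrist");c=camera("wrist");print(tool()[0],tool()[2],get_obs()["grip_width"])
save(c,"w4")
```

```text
[ 0.48997825 -0.27341888  0.1128954 ] -71.8666544572891 0.053576125643797774
```

View pics/w4.png

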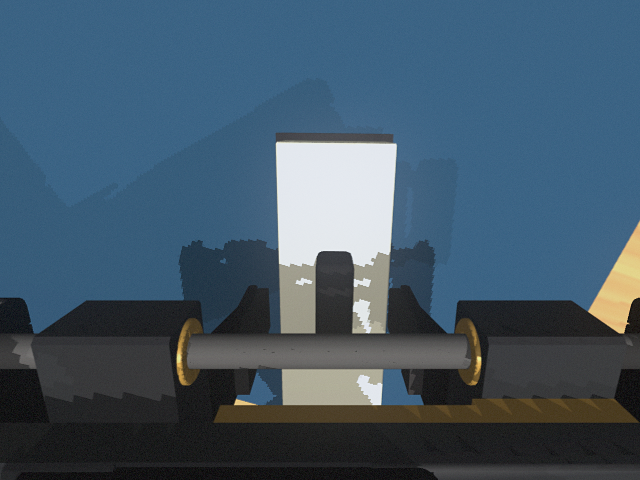

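>>> arm_command([
  [[0.02, -0.09, -0.3], 0],
  [[0.02, -0.09, -0.6], 0],
  [[0.02, -0.09, -0.95], 0],
  [[0.02, -0.09, -0.95], 0],
  [[0.02, -0.09, -0.95], 0],
])

```text
time: 3.75
position: [0.49, -0.2766, 0.0885]
tool_rot: [-0.111, 0.699, -0.698, 0.111]
ft_force: [0.1, -0.6, -0.3]
grip_width: 0.0524
```

>>> arm_command([
  [[0, 0, 0], 0],
  [[0, 0, 0], 0],
  [[0, 0, 0], 0],
  [[0, 0, 0], 0],
  [[0, 0, 0], 0],
], fingers=-1, force=25)

```text
time: 4.25
position: [0.4902, -0.2767, 0.0889]
tool_rot: [-0.111, 0.698, -0.698, 0.111]
ft_force: [-1.2, 1.0, 1.3]
grip_width: 0.0204
```

>>> arm_command([
  [[0, 0, 0], 0],
  [[0, 0, 0], 0],
  [[0, 0, 0.4], 0],
  [[0, 0, 0.8], 0],
  [[0, 0, 1.2], 0],
])

```text
time: 4.75
position: [0.4904, -0.2769, 0.1198]
tool_rot: [0.111, -0.698, 0.699, -0.111]
ft_force: [0.1, -0.1, -1.2]
grip_width: 0.0177
```

Run:
```python
from h import *
c=camera("wrist");c=camera("wrist");print(tool()[0],tool()[2],get_obs()["grip_width"],get_obs()["ft_force"])
save(c,"w5");save(camera("side"),"s5")
```

```text
[ 0.49135003 -0.27768432  0.12086261] -71.95358575204662 0.017760084745326667 [ 0.29290476  0.46944028 -1.32039411]
```

View pics/w5.png

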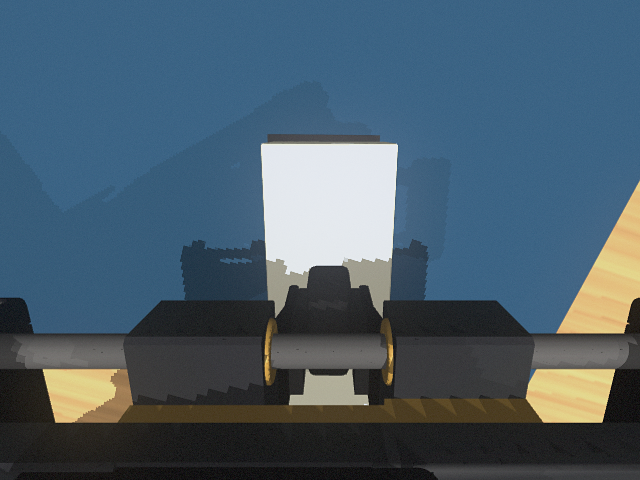

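View pics/s5.png

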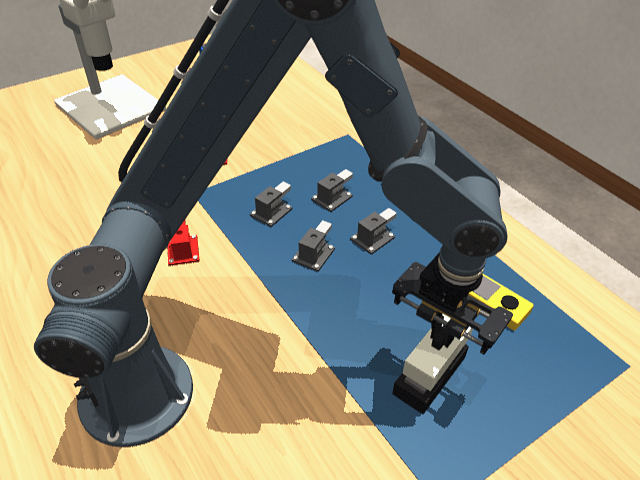

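>>> arm_command([
  [[0, 0, 1], 0],
  [[0, 0, 2], 0],
  [[0, 1.5, 2], 0],
  [[0, 3, 2], 0],
  [[0, 4.5, 2], 0],
])

```text
time: 5.4
position: [0.4898, -0.1632, 0.1688]
tool_rot: [-0.11, 0.698, -0.698, 0.11]
ft_force: [0.8, -0.6, -1.6]
grip_width: 0.0177
```

>>> arm_command([
  [[0, 1, 0], 0],
  [[0, 2, -0.5], 0],
  [[0, 2.2, -1.5], 0],
  [[0, 2.2, -2.5], 0],
  [[0, 2.2, -3.5], 0],
])

```text
time: 5.9
position: [0.4903, -0.1087, 0.0806]
tool_rot: [0.111, -0.698, 0.698, -0.111]
ft_force: [0.8, -1.0, -2.3]
grip_width: 0.018
```

>>> arm_command([
  [[0, 0, -0.4], 0],
  [[0, 0, -0.8], 0],
  [[0, 0, -1.1], 0],
  [[0, 0, -1.3], 0],
  [[0, 0, -1.3], 0],
])

```text
time: 6.4
position: [0.4906, -0.1095, 0.049]
tool_rot: [0.111, -0.698, 0.699, -0.111]
ft_force: [-0.3, 0.1, -1.1]
grip_width: 0.0179
```

Run:
```python
from h import *
print(tool()[0],tool()[2],get_obs()["grip_width"],get_obs()["ft_force"])
```

```text
[ 0.49056758 -0.10949272  0.04902299] -71.97422541640941 0.01785116966856716 [-0.27412385  0.05568999 -1.07590239]
```

>>> arm_command([
  [[0, 0, -0.03], 0],
  [[0, 0, -0.05], 0],
  [[0, 0, -0.05], 0],
])

```text
time: 6.7
position: [0.4907, -0.1096, 0.0486]
tool_rot: [0.11, -0.698, 0.699, -0.111]
ft_force: [-0.6, 1.3, 4.0]
grip_width: 0.0177
```

>>> arm_command([
  [[0, 0, 0], 0],
  [[0, 0, 0], 0],
  [[0, 0, 0], 0],
  [[0, 0, 0], 0],
  [[0, 0, 0], 0],
], fingers=0)

```text
time: 7.2
position: [0.4901, -0.1092, 0.0474]
tool_rot: [-0.111, 0.698, -0.698, 0.111]
ft_force: [-0.4, -0.3, -0.9]
grip_width: 0.0422
```

>>> arm_command([
  [[0, 0, 0.8], 0],
  [[0, 0, 2], 0],
  [[0, 0, 3.5], 0],
  [[0, 0, 5], 0],
  [[0, 0, 6], 0],
])

```text
time: 7.7
position: [0.4909, -0.1095, 0.2]
tool_rot: [0.11, -0.698, 0.699, -0.112]
ft_force: [0.6, -0.7, -0.4]
grip_width: 0.0436
```

>>> arm_command([
  [[0, -1.6, 0], 0],
  [[0, -3.4, 0], 0],
  [[0, -5, 0], 0],
  [[0, -6, 0], 0],
  [[0, -6.6, 0], 0],
], fingers=0.3)

```text
time: 8.2
position: [0.49, -0.2765, 0.1974]
tool_rot: [0.11, -0.698, 0.699, -0.11]
ft_force: [0.1, -0.6, 0.6]
grip_width: 0.0565
```

>>> arm_command([
  [[0, 0, 0], 0],
  [[0, 0, 0], 0],
  [[0, 0, 0], 0],
])

```text
time: 8.5
position: [0.4899, -0.2724, 0.1973]
tool_rot: [-0.112, 0.699, -0.698, 0.111]
ft_force: [-0.0, 0.6, -0.8]
grip_width: 0.0566
```

Run:
```python
from h import *
print(tool()[0],tool()[2])
c=camera("wrist");save(c,"w6");save(camera("side"),"s6");save(camera("top"),"t6")
```

```text
[ 0.48986002 -0.27235878  0.19729816] -71.87814572371317
```

View pics/w6.png

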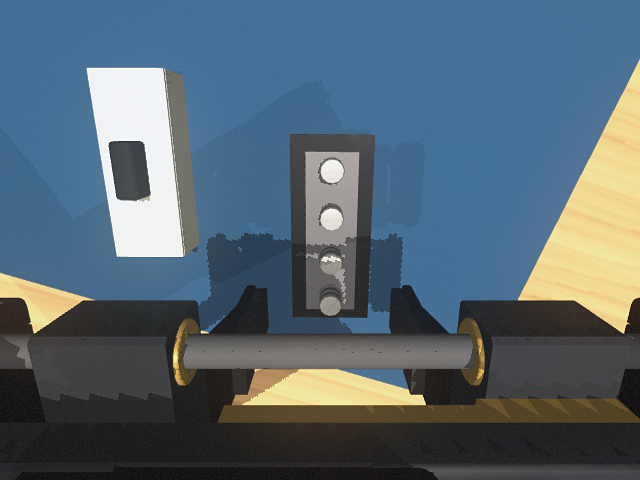

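View pics/s6.png

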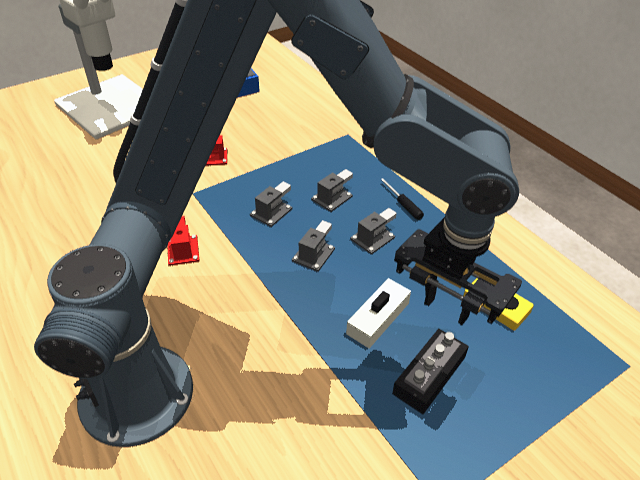

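View pics/t6.png

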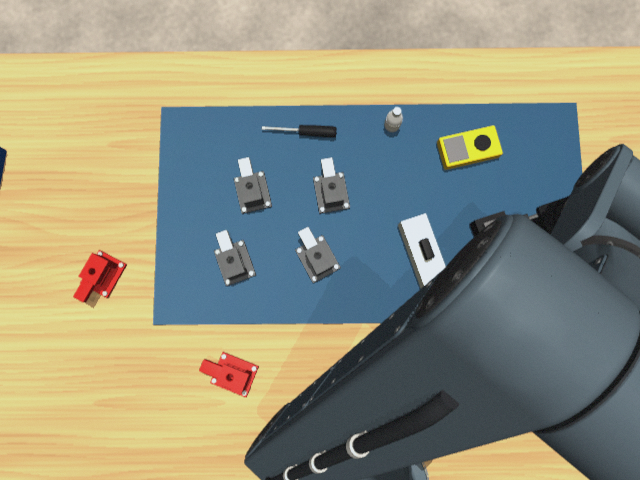

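```bash
cat >> h.py <<'E'
def rect(c,f,box,z):
    x0,y0,x1,y1=box; m=f(c["pixels"][y0:y1,x0:x1].astype(int)).astype(np.uint8)
    k=quad(m)[0]; h=cv2.convexHull(k).reshape(-1,2)+[x0,y0]
    return cv2.minAreaRect(np.array([plane(c,q,z)[:2]*1000 for q in h],np.float32)),cv2.minAreaRect(h.astype(np.float32))
E
python3 - <<'E'
from h import *
c=camera("wrist")
g=c["pixels"].min(2)
for u,v in ((332,171),(331,218)):
    m=(g[v-17:v+17,u-17:u+17]>185).astype(np.uint8)
    k=quad(m)[0]; (a,r)=cv2.minEnclosingCircle(k); q=np.array(a)+[u-17,v-17]; print(q,r,plane(c,q,.075))
print(tool()[0],tool()[2],proj(c,tool()[0]))
# black ledge outline: dark neutral region
print(rect(c,lambda p:(p.max(2)<75),(280,125,385,325),.043))
s=camera("side");save(s,"s7",(380,310,480,410),6)
E
```

```text
[330.81535244 171.28423309] 11.517305374145508 [ 0.53854995 -0.25824767  0.075     ]
[330.1985302  219.05882263] 10.976622581481934 [ 0.50423379 -0.26905297  0.075     ]
[ 0.49028982 -0.2730908   0.19763613] -71.8770081832895 [329.79138969 306.42885405]
(((486.4748229980469, -274.60418701171875), (161.0343475341797, 68.60419464111328), 17.500633239746094), ((330.5, 225.5), (183.0, 83.0), 90.0))
```

View pics/s7.png

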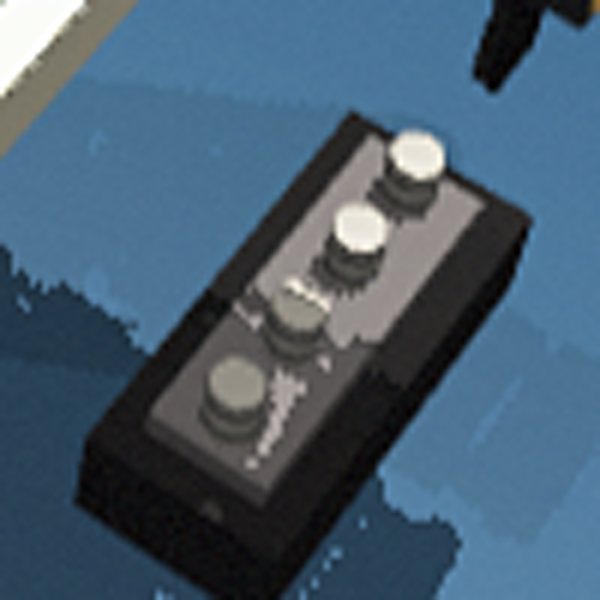

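>>> arm_command([
  [[1, 0.3, -0.8], 0],
  [[1.93, 0.6, -2], 0],
  [[1.93, 0.6, -3.2], 0],
  [[1.93, 0.6, -4.2], 0],
  [[1.93, 0.6, -4.4], 0],
])

```text
time: 9.25
position: [0.5367, -0.2573, 0.0846]
tool_rot: [-0.113, 0.7, -0.697, 0.11]
ft_force: [0.1, 0.3, 0.4]
grip_width: 0.0567
```

>>> arm_command([
  [[0, 0, 0], 0],
  [[0, 0, 0], 0],
  [[0, 0, 0], 0],
])

```text
time: 9.55
position: [0.5393, -0.26, 0.0892]
tool_rot: [0.11, -0.698, 0.699, -0.112]
ft_force: [0.3, -0.3, 0.6]
grip_width: 0.0563
```

Run:
```python
from h import *
print(tool()[0],tool()[2])
c=camera("wrist");save(c,"w7");print(tool()[0])
```

```text
[ 0.53934649 -0.2599874   0.08920259] -71.96656767140534
[ 0.53927521 -0.25996085  0.08915953]
```

View pics/w7.png

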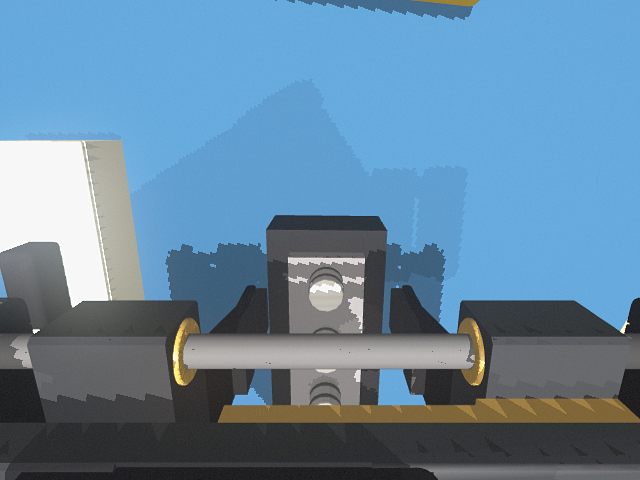

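>>> arm_command([
  [[-0.02, 0.06, -0.4], 0],
  [[-0.02, 0.06, -0.8], 0],
  [[-0.02, 0.06, -1.2], 0],
  [[-0.02, 0.06, -1.32], 0],
  [[-0.02, 0.06, -1.32], 0],
])

```text
time: 10.1
position: [0.5373, -0.2573, 0.0533]
tool_rot: [-0.111, 0.699, -0.698, 0.11]
ft_force: [-0.2, 0.2, -0.3]
grip_width: 0.0563
```

>>> arm_command([
  [[0, 0, 0], 0],
  [[0, 0, 0], 0],
  [[0, 0, 0], 0],
  [[0, 0, 0], 0],
  [[0, 0, 0], 0],
], fingers=-1, force=15)

```text
time: 10.6
position: [0.5381, -0.2578, 0.0548]
tool_rot: [0.111, -0.698, 0.698, -0.111]
ft_force: [-0.4, -0.1, -0.1]
grip_width: 0.0244
```

>>> arm_command([
  [[0, 0, 0], 0],
  [[0, 0, 0], 0],
  [[0, 0, 0], 0],
  [[0, 0, 0], 0],
  [[0, 0, 0], 0],
])

```text
time: 11.1
position: [0.5381, -0.2579, 0.0547]
tool_rot: [0.111, -0.698, 0.698, -0.111]
ft_force: [-0.7, -0.4, 1.2]
grip_width: 0.0177
```

Run:
```python
from h import *
c=camera("wrist");save(c,"w8",(200,200,460,420),3);print(tool()[0],get_obs()["ft_force"],get_obs()["moment"],get_obs()["grip_width"],proj(c,tool()[0]))
```

```text
[ 0.53807149 -0.2578729   0.05469488] [ 0.42990359 -0.04296297  0.81346711] [-0.13813899  0.21807568 -0.02905215] 0.017353664887113235 [329.25833838 306.3663146 ]
```

View pics/w8.png

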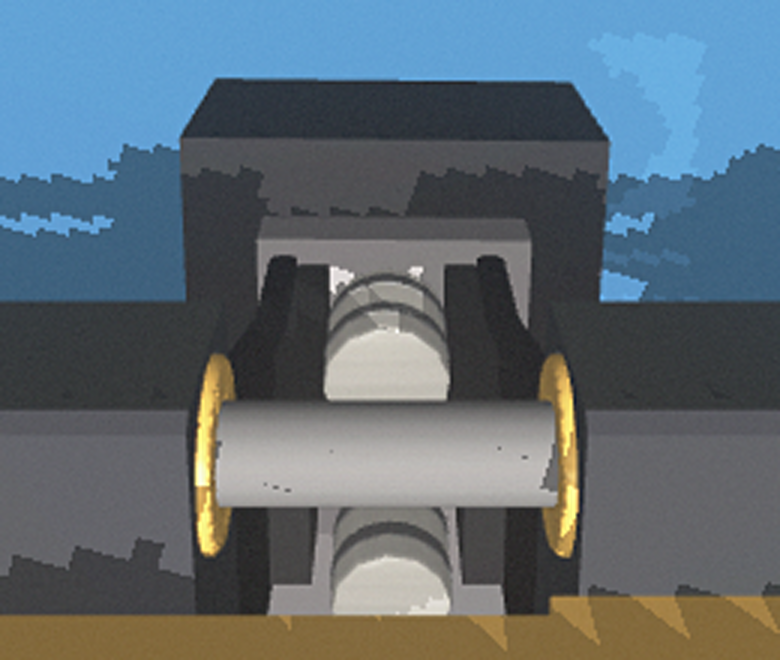

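>>> arm_command([
  [[0, 0, 0.5], 0],
  [[0, 0, 1.5], 0],
  [[0, 0, 2.8], 0],
  [[0, 0, 4.2], 0],
  [[0, 0, 5.7], 0],
])

```text
time: 11.65
position: [0.537, -0.2568, 0.1983]
tool_rot: [-0.111, 0.699, -0.698, 0.11]
ft_force: [-0.9, 0.3, -0.4]
grip_width: 0.0174
```

>>> arm_command([
  [[-0.5, 1.6, 0], 0],
  [[-1, 3.4, 0], 0],
  [[-1.5, 5.2, 0], 0],
  [[-2, 7, 0], 0],
  [[-2.5, 8.8, 0], 0],
])

```text
time: 12.15
position: [0.4741, -0.0358, 0.1976]
tool_rot: [-0.111, 0.699, -0.698, 0.11]
ft_force: [0.5, 0.5, -1.0]
grip_width: 0.0175
```

>>> arm_command([
  [[-0.6, 1.6, 0], 0],
  [[-1.2, 3.2, 0], 0],
  [[-1.8, 4.6, 0], 0],
  [[-1.86, 5.6, 0], 0],
  [[-1.86, 6, 0], 0],
])

```text
time: 12.65
position: [0.4274, 0.1144, 0.1976]
tool_rot: [-0.112, 0.698, -0.698, 0.112]
ft_force: [-0.0, -0.0, -0.5]
grip_width: 0.0175
```

>>> arm_command([
  [[0, 0, 0], 0],
  [[0, 0, 0], 0],
  [[0, 0, 0], 0],
])

```text
time: 12.95
position: [0.4294, 0.1113, 0.1971]
tool_rot: [0.11, -0.698, 0.699, -0.11]
ft_force: [-0.2, -0.6, -0.5]
grip_width: 0.0175
```

Run:
```python
from h import *
c=camera("wrist");save(c,"w9");print(tool()[0],tool()[2],get_obs()["grip_width"]); save(camera("side"),"s9")
```

```text
[0.42932387 0.11122201 0.1970406 ] -72.05791473490616 0.017073242578295338
```

View pics/w9.png

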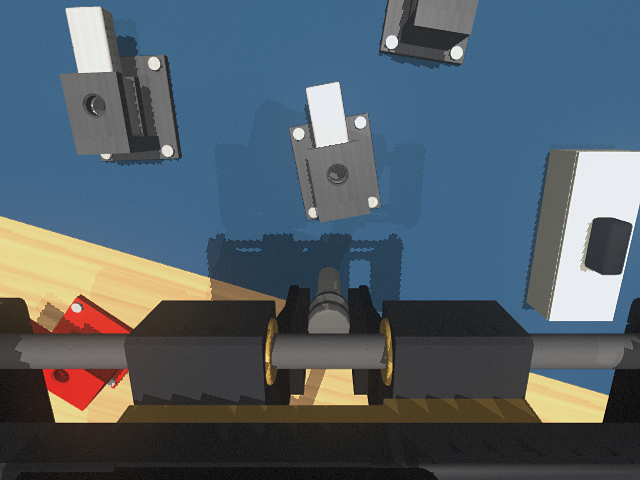

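View pics/s9.png

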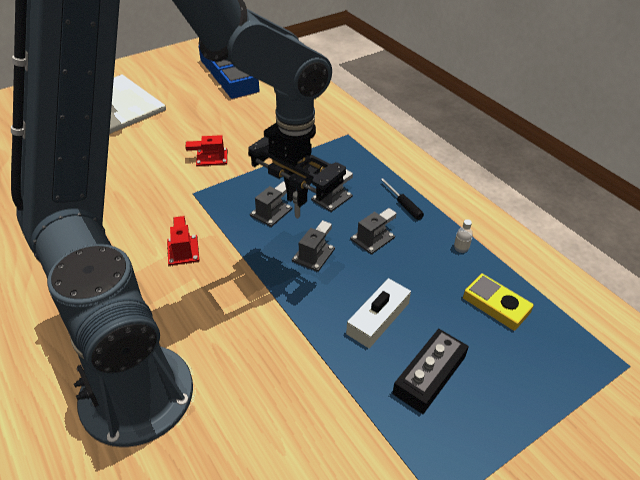

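Run:
```python
from h import *
c=camera("wrist");
q,n=hole(c,(338,173),14);p=tool()[0];q2=np.array((338,173));H=plane(c,q,.065);print(q,n,H,p,"pin tcp - est bias",np.array([.5381,-.2579])-[.5386,-.2582],"shift units",((H-p)[:2]-[.0005,-.0003])/.025)
save(c,"w10",(290,110,390,230),5); save(c,"w11",(280,240,380,340),6)
print("tip px 328,270 ->",plane(c,(328,272),.151))
```

```text
[338.11113287 172.51365906] 271 [0.47764531 0.11975322 0.065     ] [0.42919124 0.11136396 0.19697411] pin tcp - est bias [-0.0005  0.0003] shift units [1.91816274 0.3475702 ]
tip px 328,270 -> [0.42903602 0.11193696 0.151     ]
```

View pics/w10.png

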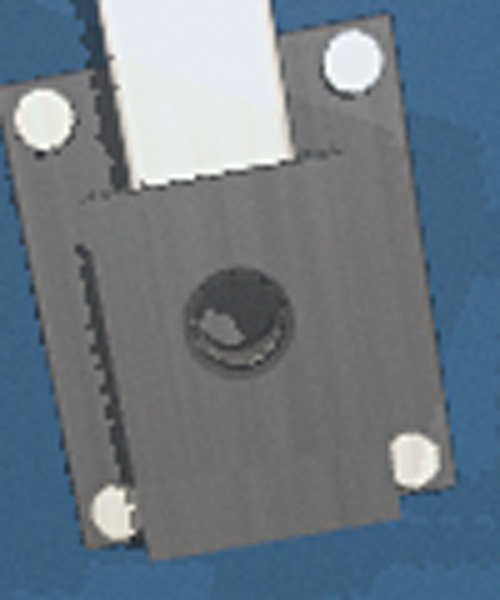

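View pics/w11.png

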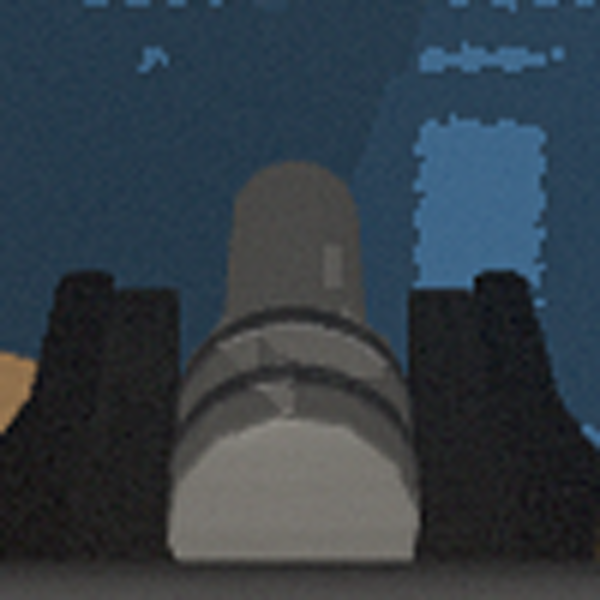

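>>> arm_command([
  [[0.7, 0.12, 0], 0],
  [[1.4, 0.25, -0.6], 0],
  [[1.9, 0.34, -1.6], 0],
  [[1.9, 0.34, -2.6], 0],
  [[1.9, 0.34, -3], 0],
])

```text
time: 13.6
position: [0.4754, 0.1201, 0.12]
tool_rot: [-0.112, 0.699, -0.698, 0.109]
ft_force: [-0.2, -0.4, -0.8]
grip_width: 0.0174
```

>>> arm_command([
  [[0, 0, 0], 0],
  [[0, 0, 0], 0],
  [[0, 0, 0], 0],
])

```text
time: 13.9
position: [0.4771, 0.1207, 0.1231]
tool_rot: [0.11, -0.698, 0.698, -0.112]
ft_force: [-0.2, -0.2, -0.4]
grip_width: 0.0175
```

Run:
```python
from h import *
c=camera("wrist");save(c,"w12",(240,180,420,340),4);print(tool()[0],tool()[2],get_obs()["grip_width"]); save(camera("side"),"s12",(260,190,370,290),6)
```

```text
[0.47714971 0.12072892 0.12318541] -71.96357900340584 0.01755249606489638
```

View pics/w12.png

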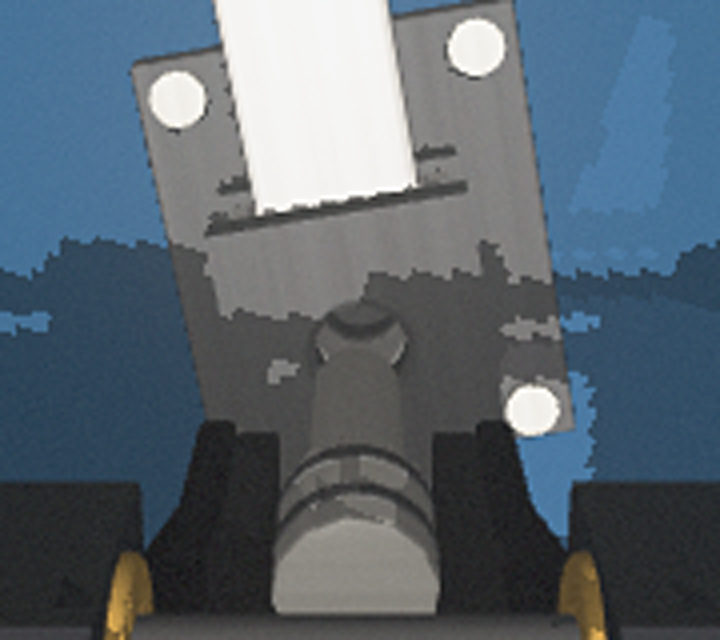

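View pics/s12.png

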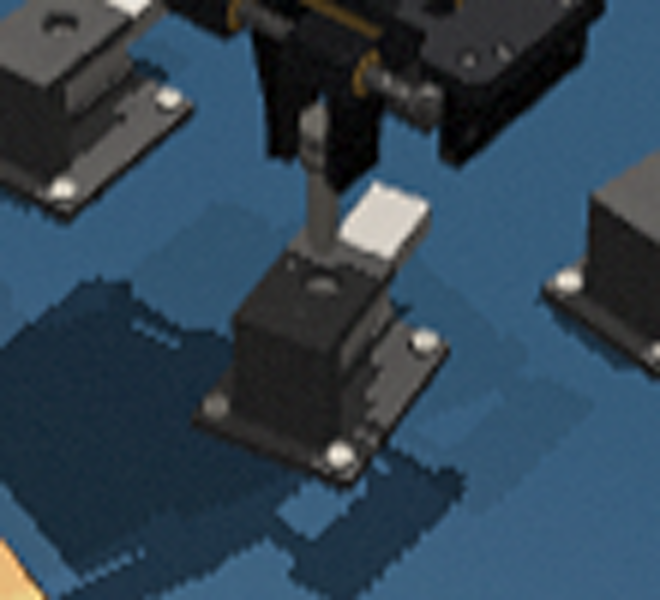

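Run:
```python
from h import *
c=camera("wrist");p=tool()[0]
print(proj(c,[p[0],p[1],.065]),plane(c,(330.2,265.2),.065),p, proj(c,[p[0],p[1],p[2]-.0457]))
o=tool()[1]; print("tip near point", proj(c,np.array([p[0],p[1],p[2]-.0457])-o[:,0]*.004))
```

```text
[329.06603028 265.41298778] [0.47732805 0.12017587 0.065     ] [0.47698143 0.12079388 0.123019  ] [329.08823205 272.41533454]
tip near point [329.09040092 265.92883433]
```

>>> arm_command([
  [[0.01, -0.02, -0.2], 0],
  [[0.01, -0.02, -0.4], 0],
  [[0.01, -0.02, -0.6], 0],
  [[0.01, -0.02, -0.8], 0],
  [[0.01, -0.02, -0.9], 0],
])

```text
time: 14.55
position: [0.4762, 0.1203, 0.0987]
tool_rot: [-0.111, 0.698, -0.698, 0.11]
ft_force: [0.1, -0.4, -0.3]
grip_width: 0.0177
```

>>> arm_command([
  [[0, 0, -0.2], 0],
  [[0, 0, -0.4], 0],
  [[0, 0, -0.6], 0],
  [[0, 0, -0.8], 0],
  [[0, 0, -0.9], 0],
])

```text
time: 15.05
position: [0.4764, 0.1203, 0.0764]
tool_rot: [-0.111, 0.698, -0.698, 0.111]
ft_force: [-0.2, -0.5, -1.6]
grip_width: 0.0173
```

Run:
```python
from h import *
c=camera("wrist");save(c,"w13",(240,180,420,340),4);print(tool()[0],get_obs()["ft_force"],get_obs()["moment"]); save(camera("side"),"s13",(260,190,370,290),6)
```

```text
[0.47632414 0.12026224 0.07631541] [ 0.23144243 -0.39212462 -1.34271308] [-0.04011414  0.12984264  0.02624533]
```

View pics/w13.png

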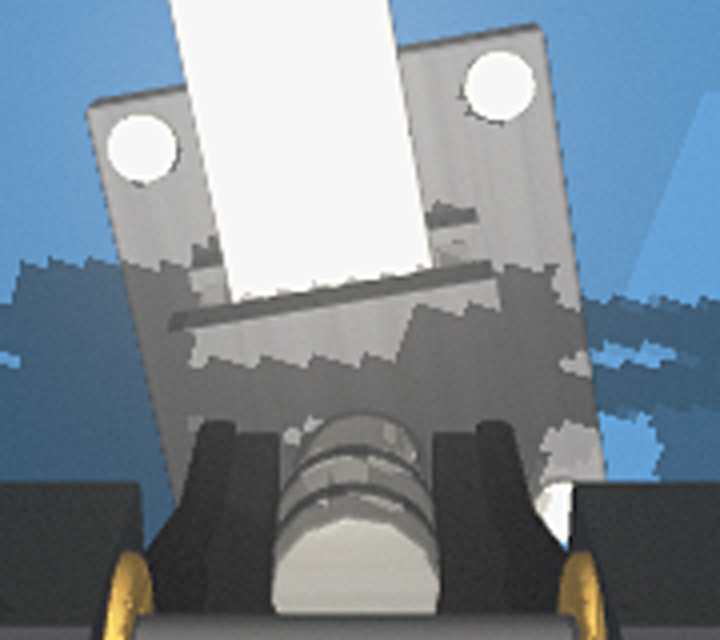

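View pics/s13.png

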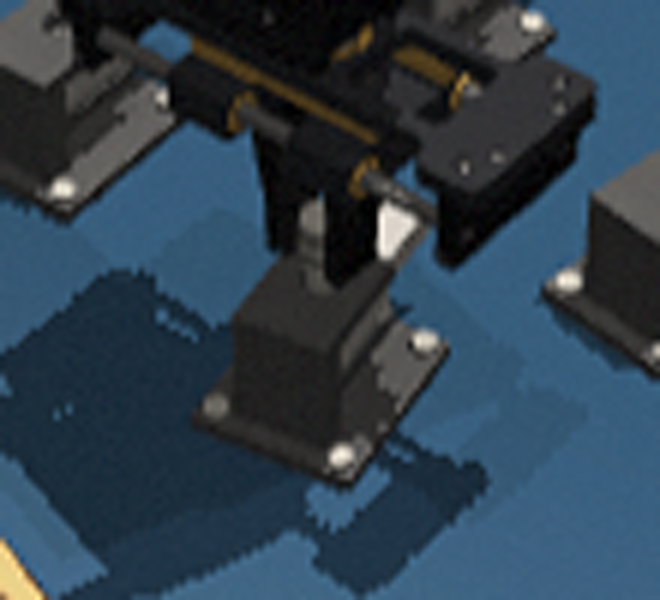

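Pin is well inside the hole with almost no force. Seat it (about 9.5 mm more).

>>> arm_command([
  [[0, 0, -0.1], 0],
  [[0, 0, -0.2], 0],
  [[0, 0, -0.28], 0],
  [[0, 0, -0.34], 0],
  [[0, 0, -0.34], 0],
])

```text
time: 15.65
position: [0.4767, 0.1203, 0.0684]
tool_rot: [-0.111, 0.698, -0.698, 0.111]
ft_force: [-0.1, 0.3, -0.9]
grip_width: 0.0175
```

>>> arm_command([
  [[0, 0, -0.03], 0],
  [[0, 0, -0.06], 0],
  [[0, 0, -0.06], 0],
])

```text
time: 15.95
position: [0.4767, 0.1203, 0.067]
tool_rot: [-0.111, 0.698, -0.698, 0.111]
ft_force: [-0.4, -0.7, -1.0]
grip_width: 0.0173
```

>>> arm_command([
  [[0, 0, -0.02], 0],
  [[0, 0, -0.04], 0],
  [[0, 0, -0.04], 0],
])

```text
time: 16.25
position: [0.4768, 0.1203, 0.0667]
tool_rot: [0.111, -0.698, 0.698, -0.111]
ft_force: [-1.5, -0.2, 5.4]
grip_width: 0.018
```

>>> arm_command([
  [[0, 0, 0], 0],
  [[0, 0, 0], 0],
  [[0, 0, 0], 0],
  [[0, 0, 0], 0],
  [[0, 0, 0], 0],
], fingers=0.1)

```text
time: 16.75
position: [0.4767, 0.1203, 0.0659]
tool_rot: [-0.111, 0.698, -0.698, 0.111]
ft_force: [0.3, -1.0, -0.0]
grip_width: 0.0456
```

>>> arm_command([
  [[0, 0, 0.4], 0],
  [[0, 0, 1.4], 0],
  [[0, 0, 2.6], 0],
  [[0, 0, 4], 0],
  [[0, 0, 5.3], 0],
])

```text
time: 17.25
position: [0.4764, 0.1203, 0.2005]
tool_rot: [0.111, -0.698, 0.698, -0.111]
ft_force: [-0.2, 0.2, 0.1]
grip_width: 0.0477
```

Run:
```python
from h import *
c=camera("wrist");c=camera("wrist");save(c,"w14");print(tool()[0],get_obs()["ft_force"]); save(camera("side"),"s14",(230,150,410,290),4)
```

```text
[0.47985836 0.12047796 0.20336886] [1.377574   0.29759387 0.41877444]
```

View pics/w14.png

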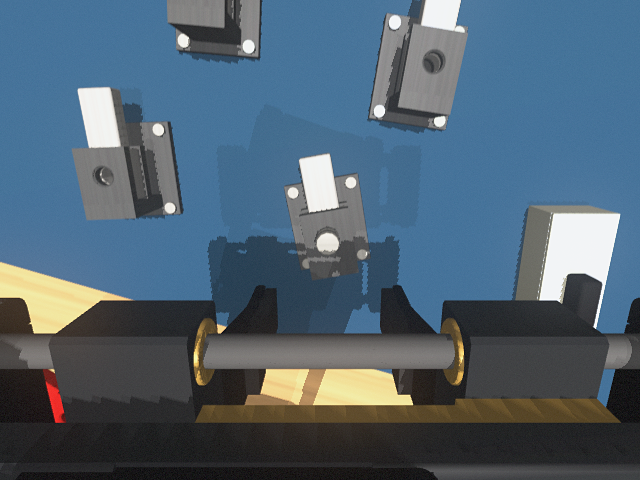

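View pics/s14.png

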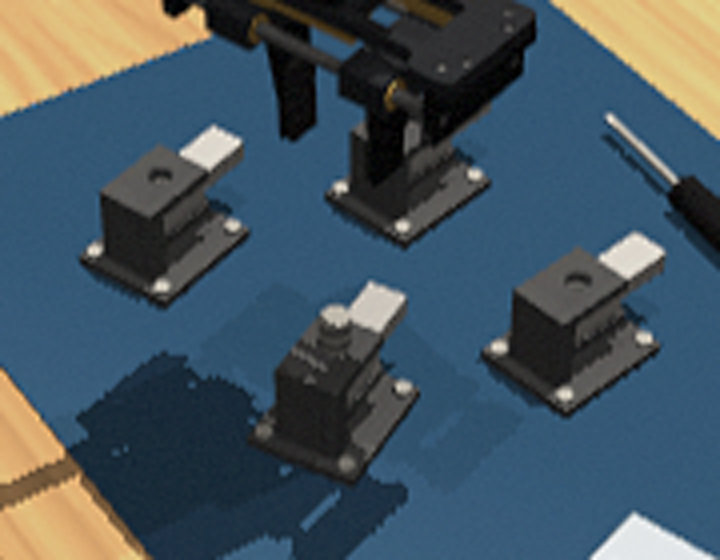

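>>> arm_command([
  [[0.1, -1.8, 0], 0],
  [[0.2, -3.7, 0], 0],
  [[0.3, -5.6, 0], 0],
  [[0.4, -7.4, 0], 0],
  [[0.5, -9.2, 0], 0],
])

```text
time: 17.9
position: [0.488, -0.1111, 0.1973]
tool_rot: [-0.112, 0.699, -0.698, 0.11]
ft_force: [0.9, 0.1, -0.2]
grip_width: 0.048
```

>>> arm_command([
  [[0.2, -1.8, 0], 0],
  [[0.3, -3.6, 0], 0],
  [[0.5, -5, 0], 0],
  [[0.58, -6, -0.5], 0],
  [[0.58, -6.36, -2], 0],
], fingers=0.3)

```text
time: 18.4
position: [0.506, -0.2736, 0.1499]
tool_rot: [0.108, -0.696, 0.701, -0.112]
ft_force: [0.4, -0.6, -0.3]
grip_width: 0.0563
```

>>> arm_command([
  [[0, 0, -1], 0],
  [[0, 0, -2], 0],
  [[0, 0, -2.4], 0],
  [[0, 0, -2.4], 0],
  [[0, 0, -2.4], 0],
])

```text
time: 18.9
position: [0.5039, -0.2687, 0.0888]
tool_rot: [0.111, -0.698, 0.698, -0.111]
ft_force: [0.5, 0.1, -0.3]
grip_width: 0.0565
```

Run:
```python
from h import *
c=camera("wrist");c=camera("wrist");c=camera("wrist");save(c,"w15",(200,200,460,420),3);print(tool()[0],tool()[2])
```

```text
[ 0.50448745 -0.26916105  0.08984247] -71.93984376560176
```

View pics/w15.png

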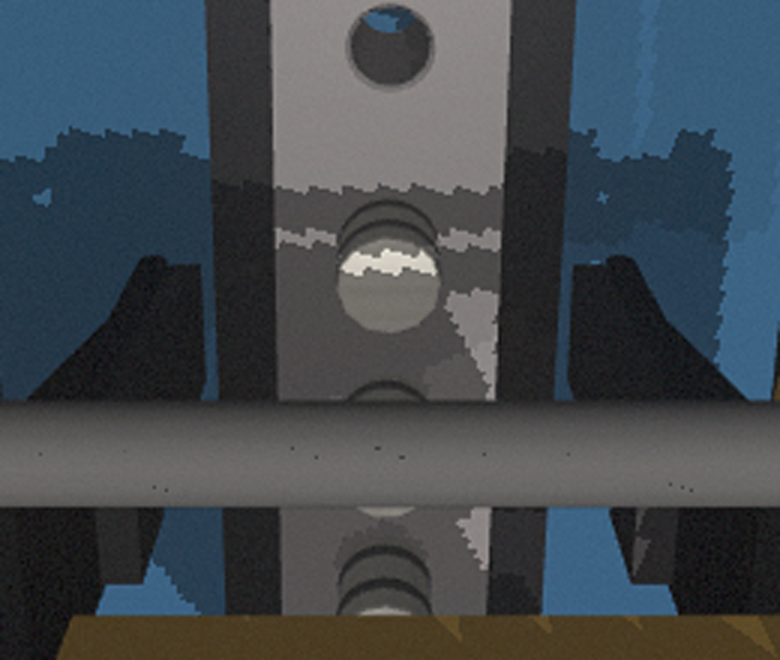

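>>> arm_command([
  [[0, 0, -0.4], 0],
  [[0, 0, -0.8], 0],
  [[0, 0, -1.2], 0],
  [[0, 0, -1.36], 0],
  [[0, 0, -1.36], 0],
])

```text
time: 19.55
position: [0.503, -0.2682, 0.0533]
tool_rot: [-0.111, 0.699, -0.698, 0.11]
ft_force: [0.1, -0.1, 0.4]
grip_width: 0.0567
```

>>> arm_command([
  [[0, 0, 0], 0],
  [[0, 0, 0], 0],
  [[0, 0, 0], 0],
  [[0, 0, 0], 0],
  [[0, 0, 0], 0],
], fingers=-1)

```text
time: 20.05
position: [0.5038, -0.2688, 0.0548]
tool_rot: [0.111, -0.698, 0.698, -0.111]
ft_force: [0.4, 0.6, 0.4]
grip_width: 0.0247
```

>>> arm_command([
  [[0, 0, 0], 0],
  [[0, 0, 0], 0],
  [[0, 0, 0], 0],
  [[0, 0, 0], 0],
  [[0, 0, 0], 0],
])

```text
time: 20.55
position: [0.5038, -0.2688, 0.0547]
tool_rot: [0.111, -0.698, 0.698, -0.111]
ft_force: [-0.2, -0.4, 2.3]
grip_width: 0.0173
```

>>> arm_command([
  [[0, 0, 0.5], 0],
  [[0, 0, 1.5], 0],
  [[0, 0, 2.8], 0],
  [[0, 0, 4.2], 0],
  [[0, 0, 5.7], 0],
])

```text
time: 21.05
position: [0.5029, -0.2679, 0.1984]
tool_rot: [-0.111, 0.699, -0.698, 0.11]
ft_force: [1.0, -0.3, -1.1]
grip_width: 0.0175
```

Run:
```python
from h import *
t=camera("top");save(t,"t16");print(tool()[0])
T=[(249,185.5),(332,186),(230,259.7),(317.7,255.7)]
for a in T: print(hole(t,a,5))
```

```text
[ 0.50628341 -0.27041769  0.20514755]
(array([248.89933259, 185.29810901]), 40)
(array([331.51637144, 185.87171229]), 41)
(array([229.79805726, 259.48568507]), 45)
(array([316.98076923, 258.8715035 ]), 24)
```

View pics/t16.png

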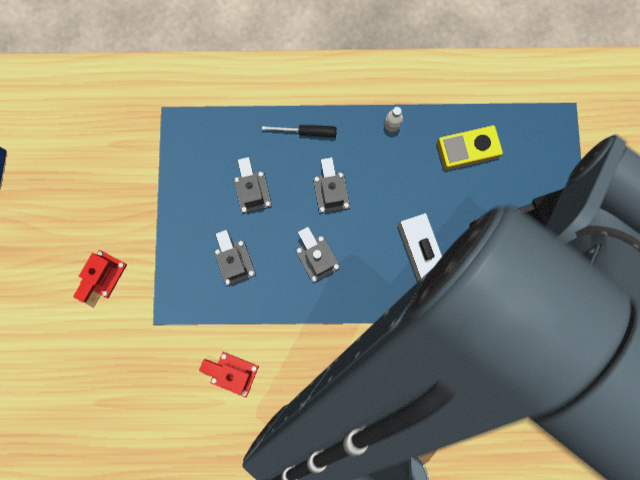

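>>> arm_command([
  [[0.4, 1.7, 0], 0],
  [[0.8, 3.5, 0], 0],
  [[1.2, 5.3, 0], 0],
  [[1.6, 7.1, 0], 0],
  [[2, 8.9, 0], 0],
])

```text
time: 21.6
position: [0.5533, -0.0442, 0.1975]
tool_rot: [-0.111, 0.699, -0.698, 0.111]
ft_force: [0.5, -0.5, -0.6]
grip_width: 0.0174
```

>>> arm_command([
  [[0.4, 1.7, 0], 0],
  [[0.7, 3.2, 0], 0],
  [[0.92, 4.3, 0], 0],
  [[0.92, 4.79, 0], 0],
  [[0.92, 4.79, 0], 0],
])

```text
time: 22.1
position: [0.5759, 0.0749, 0.1971]
tool_rot: [-0.112, 0.698, -0.698, 0.111]
ft_force: [-0.4, -0.3, -0.9]
grip_width: 0.0173
```

>>> arm_command([
  [[0, 0, 0], 0],
  [[0, 0, 0], 0],
  [[0, 0, 0], 0],
])

```text
time: 22.4
position: [0.5766, 0.072, 0.1971]
tool_rot: [0.11, -0.698, 0.699, -0.11]
ft_force: [0.2, -0.1, -1.1]
grip_width: 0.0174
```

```bash
cat > v.py <<'E'
from h import *
import sys
c=camera("wrist");p=tool()[0];print(p,tool()[2],get_obs()["grip_width"])
# rim: predicted px then local window
u,v=proj(c,[p[0]+.0483,p[1]+.0149,.065]); u,v=int(u),int(v); print("pred px",u,v)
save(c,sys.argv[1]); save(c,sys.argv[1]+"z",(u-50,v-50,u+50,v+50),6)
E
python3 v.py w17
```

```text
[0.57667925 0.07218703 0.19708467] -72.07138444828813 0.0175800684572376
pred px 329 169
```

View pics/w17.png

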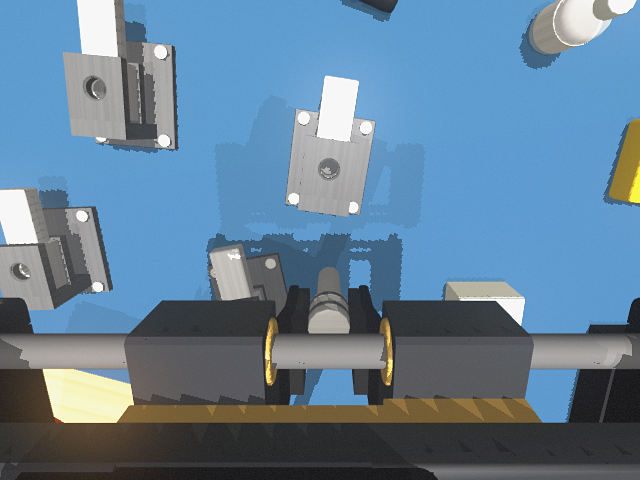

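View pics/w17z.png

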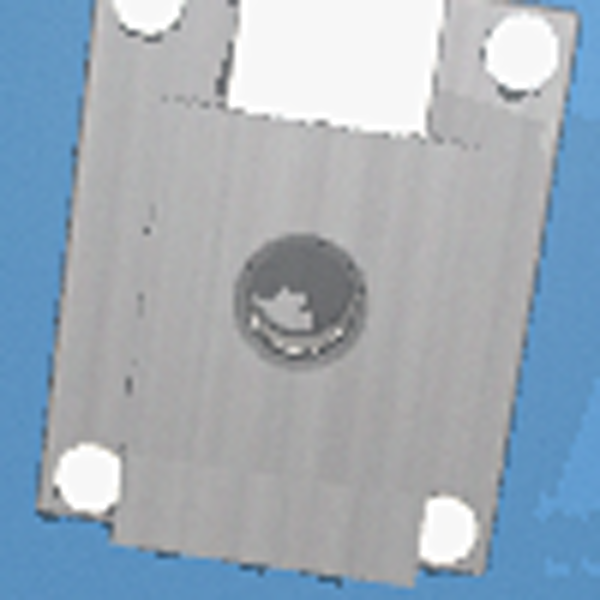

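>>> arm_command([
  [[0.7, 0.2, 0], 0],
  [[1.4, 0.4, -0.6], 0],
  [[1.92, 0.59, -1.6], 0],
  [[1.92, 0.59, -2.6], 0],
  [[1.92, 0.59, -3], 0],
])

```text
time: 22.95
position: [0.6232, 0.0876, 0.1194]
tool_rot: [-0.112, 0.699, -0.698, 0.109]
ft_force: [-0.1, 0.5, -1.4]
grip_width: 0.0176
```

>>> arm_command([
  [[0, 0, 0], 0],
  [[0, 0, 0], 0],
  [[0, 0, 0], 0],
])

```text
time: 23.25
position: [0.6256, 0.088, 0.1236]
tool_rot: [0.11, -0.698, 0.699, -0.112]
ft_force: [0.5, 0.7, -1.0]
grip_width: 0.0173
```

```bash
cat > v2.py <<'E'
from h import *
import sys
c=camera("wrist");p=tool()[0];save(c,sys.argv[1],(240,180,420,340),4);print(p,tool()[2],get_obs()["grip_width"],"axis at fork px",proj(c,[p[0],p[1],.065]),((proj(c,[p[0],p[1],.065])-[240,180])*4).round())
E
python3 v2.py w18
```

```text
[0.62559594 0.08809058 0.12361531] -71.97139432254153 0.01715885555683561 axis at fork px [328.98763486 265.0681475 ] [356. 340.]
```

View pics/w18.png

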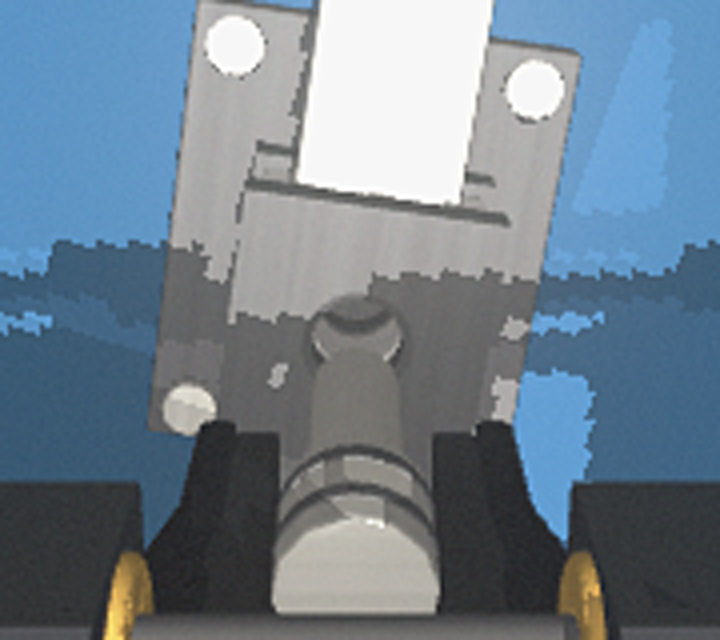

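>>> arm_command([
  [[0, 0, -0.2], 0],
  [[0, 0, -0.4], 0],
  [[0, 0, -0.6], 0],
  [[0, 0, -0.8], 0],
  [[0, 0, -0.9], 0],
])

```text
time: 23.8
position: [0.6244, 0.0883, 0.0987]
tool_rot: [-0.111, 0.698, -0.698, 0.111]
ft_force: [-1.1, -0.2, -0.5]
grip_width: 0.0171
```

>>> arm_command([
  [[0, 0, -0.2], 0],
  [[0, 0, -0.4], 0],
  [[0, 0, -0.6], 0],
  [[0, 0, -0.8], 0],
  [[0, 0, -0.9], 0],
])

```text
time: 24.3
position: [0.6244, 0.0882, 0.0764]
tool_rot: [-0.111, 0.698, -0.698, 0.111]
ft_force: [-0.5, 0.6, -0.6]
grip_width: 0.0174
```

>>> arm_command([
  [[0, 0, -0.1], 0],
  [[0, 0, -0.2], 0],
  [[0, 0, -0.28], 0],
  [[0, 0, -0.34], 0],
  [[0, 0, -0.36], 0],
])

```text
time: 24.8
position: [0.6246, 0.0883, 0.0679]
tool_rot: [-0.111, 0.698, -0.698, 0.111]
ft_force: [1.2, -0.5, -0.3]
grip_width: 0.0174
```

>>> arm_command([
  [[0, 0, -0.03], 0],
  [[0, 0, -0.06], 0],
  [[0, 0, -0.06], 0],
])

```text
time: 25.1
position: [0.6248, 0.0882, 0.0667]
tool_rot: [0.111, -0.698, 0.698, -0.111]
ft_force: [0.8, -0.3, 0.6]
grip_width: 0.0177
```

Release, rise, and go to the third pin (0.4698, −0.2799).

>>> arm_command([
  [[0, 0, -0.02], 0],
  [[0, 0, -0.02], 0],
  [[0, 0, -0.02], 0],
])

```text
time: 25.4
position: [0.6248, 0.0883, 0.0667]
tool_rot: [0.111, -0.698, 0.698, -0.111]
ft_force: [-1.0, 0.2, 5.5]
grip_width: 0.0176
```

>>> arm_command([
  [[0, 0, 0], 0],
  [[0, 0, 0], 0],
  [[0, 0, 0], 0],
  [[0, 0, 0], 0],
  [[0, 0, 0], 0],
], fingers=0.1)

```text
time: 25.9
position: [0.6246, 0.0883, 0.0658]
tool_rot: [-0.111, 0.698, -0.698, 0.111]
ft_force: [0.3, -0.1, 0.3]
grip_width: 0.0455
```

>>> arm_command([
  [[0, 0, 0.4], 0],
  [[0, 0, 1.4], 0],
  [[0, 0, 2.6], 0],
  [[0, 0, 4], 0],
  [[0, 0, 5.3], 0],
])

```text
time: 26.4
position: [0.6247, 0.0883, 0.2007]
tool_rot: [0.111, -0.698, 0.698, -0.111]
ft_force: [0.4, 0.6, -0.4]
grip_width: 0.0477
```

>>> arm_command([
  [[-0.6, -1.7, 0], 0],
  [[-1.2, -3.4, 0], 0],
  [[-1.8, -5.1, 0], 0],
  [[-2.4, -6.8, 0], 0],
  [[-3, -8.5, 0], 0],
])

```text
time: 26.9
position: [0.5491, -0.1257, 0.1995]
tool_rot: [0.111, -0.698, 0.699, -0.111]
ft_force: [0.4, -1.1, 0.4]
grip_width: 0.0476
```

>>> arm_command([
  [[-0.7, -1.7, 0], 0],
  [[-1.4, -3.4, 0], 0],
  [[-2.2, -5, 0], 0],
  [[-3.1, -6, -0.5], 0],
  [[-3.2, -6.21, -2], 0],
], fingers=0.3)

```text
time: 27.4
position: [0.4703, -0.285, 0.152]
tool_rot: [0.107, -0.695, 0.702, -0.111]
ft_force: [0.9, -0.4, -1.2]
grip_width: 0.0561
```

>>> arm_command([
  [[0, 0, -1], 0],
  [[0, 0, -2], 0],
  [[0, 0, -2.4], 0],
  [[0, 0, -2.4], 0],
  [[0, 0, -2.4], 0],
])

```text
time: 27.9
position: [0.4704, -0.2799, 0.0895]
tool_rot: [0.111, -0.698, 0.699, -0.111]
ft_force: [0.2, -0.1, -0.3]
grip_width: 0.0566
```

Run:
```python
from h import *
c=camera("wrist");c=camera("wrist");c=camera("wrist");save(c,"w19",(200,200,460,420),3);print(tool()[0],tool()[2]);save(camera("side"),"s19",(230,150,410,290),4)
```

```text
[ 0.47058036 -0.28001732  0.08995543] -71.93721975849992
```

View pics/w19.png

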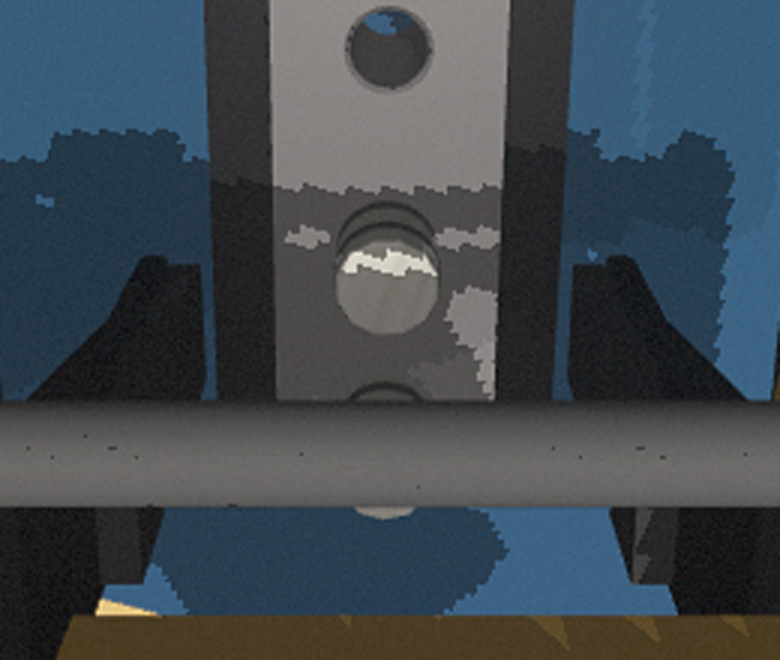

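View pics/s19.png

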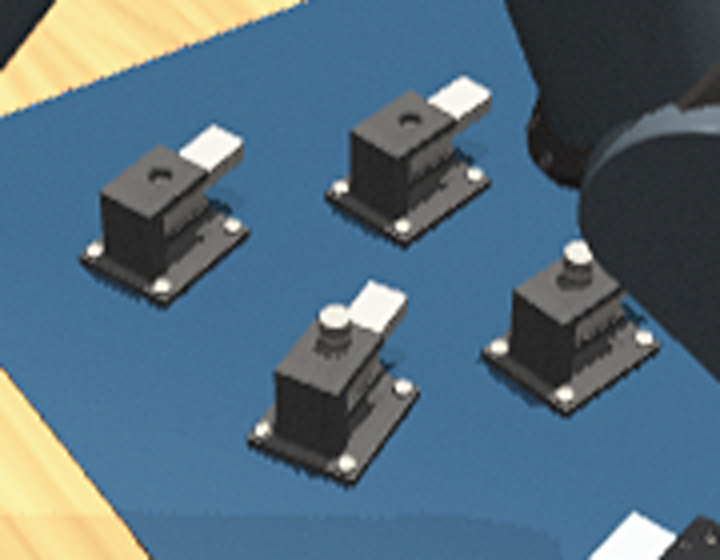

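>>> arm_command([
  [[0, 0, -0.4], 0],
  [[0, 0, -0.8], 0],
  [[0, 0, -1.2], 0],
  [[0, 0, -1.38], 0],
  [[0, 0, -1.38], 0],
])

```text
time: 28.6
position: [0.469, -0.2789, 0.0527]
tool_rot: [-0.111, 0.699, -0.698, 0.11]
ft_force: [0.4, 0.4, -0.9]
grip_width: 0.0563
```

>>> arm_command([
  [[0, 0, 0], 0],
  [[0, 0, 0], 0],
  [[0, 0, 0], 0],
  [[0, 0, 0], 0],
  [[0, 0, 0], 0],
], fingers=-1)

```text
time: 29.1
position: [0.4698, -0.2796, 0.0543]
tool_rot: [0.111, -0.698, 0.699, -0.111]
ft_force: [0.2, -0.3, 0.0]
grip_width: 0.0242
```

>>> arm_command([
  [[0, 0, 0], 0],
  [[0, 0, 0], 0],
  [[0, 0, 0], 0],
  [[0, 0, 0], 0],
  [[0, 0, 0], 0],
])

```text
time: 29.6
position: [0.4698, -0.2796, 0.0542]
tool_rot: [0.111, -0.698, 0.698, -0.111]
ft_force: [0.3, 0.5, 2.2]
grip_width: 0.0173
```

>>> arm_command([
  [[0, 0, 0.5], 0],
  [[0, 0, 1.5], 0],
  [[0, 0, 2.8], 0],
  [[0, 0, 4.2], 0],
  [[0, 0, 5.7], 0],
])

```text
time: 30.1
position: [0.4688, -0.2786, 0.1979]
tool_rot: [-0.111, 0.699, -0.698, 0.11]
ft_force: [1.0, -0.0, 0.3]
grip_width: 0.0175
```

Run:
```python
from h import *
t=camera("top");save(t,"t20");print(tool()[0])
T=[(249,185.5),(230,259.7)]
for a in T: print(hole(t,a,5))
```

```text
[ 0.47214771 -0.28126002  0.20439178]
(array([248.92183138, 185.29704076]), 40)
(array([229.77927461, 259.41813472]), 47)
```

View pics/t20.png

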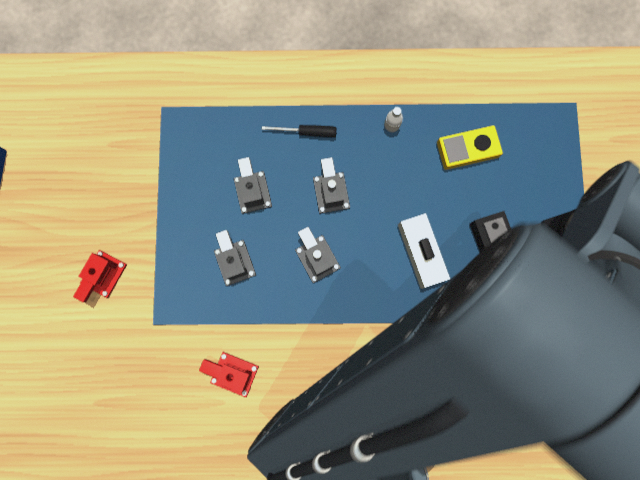

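>>> arm_command([
  [[0, 1.8, 0], 0],
  [[0, 3.6, 0], 0],
  [[0, 5.4, 0], 0],
  [[0, 7.2, 0], 0],
  [[0, 9, 0], 0],
])

```text
time: 30.65
position: [0.4689, -0.0526, 0.197]
tool_rot: [-0.111, 0.699, -0.698, 0.111]
ft_force: [0.8, -0.4, -0.3]
grip_width: 0.0172
```

>>> arm_command([
  [[0, 1.8, 0], 0],
  [[-0.2, 3.6, 0], 0],
  [[-0.5, 5.4, 0], 0],
  [[-0.8, 7.2, 0], 0],
  [[-1.1, 9, 0], 0],
])

```text
time: 31.15
position: [0.4411, 0.1723, 0.197]
tool_rot: [-0.111, 0.698, -0.698, 0.111]
ft_force: [0.4, -0.5, -0.9]
grip_width: 0.0172
```

>>> arm_command([
  [[-0.3, 1.7, 0], 0],
  [[-0.6, 3.2, 0], 0],
  [[-0.8, 4.3, 0], 0],
  [[-0.87, 4.7, 0], 0],
  [[-0.87, 4.7, 0], 0],
])

```text
time: 31.65
position: [0.4198, 0.2888, 0.1967]
tool_rot: [0.112, -0.698, 0.698, -0.112]
ft_force: [0.3, -0.3, -0.7]
grip_width: 0.0177
```

>>> arm_command([
  [[0, 0, 0], 0],
  [[0, 0, 0], 0],
  [[0, 0, 0], 0],
])

```text
time: 31.95
position: [0.4208, 0.2868, 0.1966]
tool_rot: [0.11, -0.698, 0.699, -0.11]
ft_force: [-0.0, -0.8, -0.5]
grip_width: 0.0177
```

```bash
python3 v.py w21
```

```text
[0.42077327 0.28697463 0.19657594] -72.06387469829683 0.017370419885194208
pred px 329 169
```

View pics/w21.png

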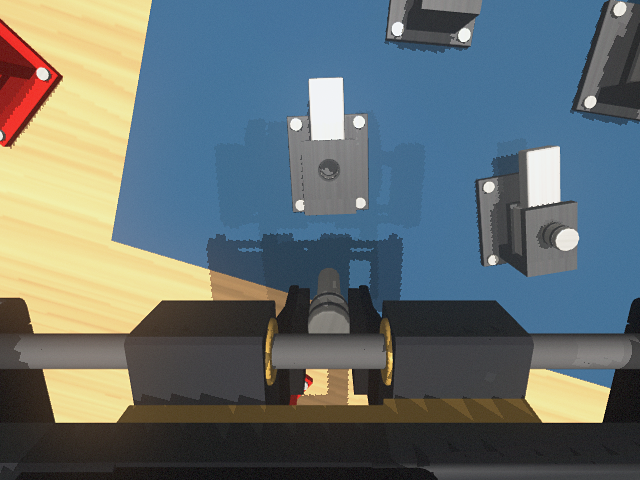

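View pics/w21z.png

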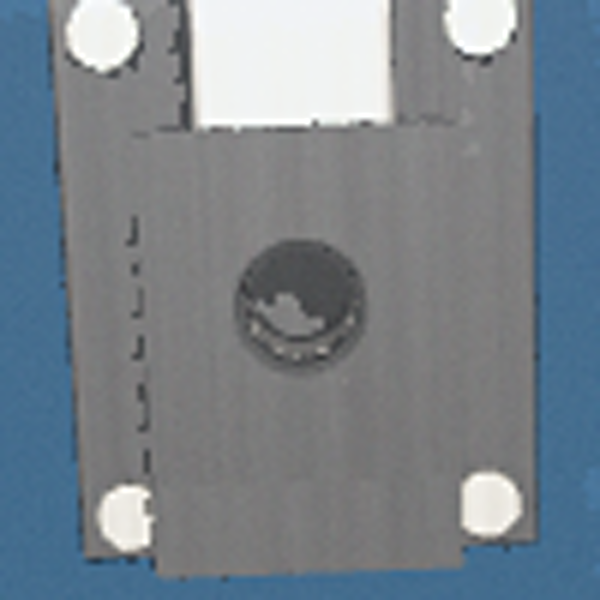

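>>> arm_command([
  [[0.7, 0.2, 0], 0],
  [[1.4, 0.4, -0.6], 0],
  [[1.91, 0.59, -1.6], 0],
  [[1.91, 0.59, -2.6], 0],
  [[1.91, 0.59, -3], 0],
])

```text
time: 32.5
position: [0.4673, 0.3015, 0.1193]
tool_rot: [0.112, -0.698, 0.699, -0.109]
ft_force: [-1.9, 0.3, -0.7]
grip_width: 0.0178
```

>>> arm_command([
  [[0, 0, 0], 0],
  [[0, 0, 0], 0],
  [[0, 0, 0], 0],
])

```text
time: 32.8
position: [0.4689, 0.303, 0.1228]
tool_rot: [-0.11, 0.699, -0.698, 0.112]
ft_force: [-0.7, 0.6, -1.2]
grip_width: 0.0177
```

```bash
python3 v2.py w22
```

```text
[0.46889608 0.30304784 0.12285376] -71.95746261527536 0.017715749306793226 axis at fork px [329.14349045 265.4754068 ] [357. 342.]
```

View pics/w22.png

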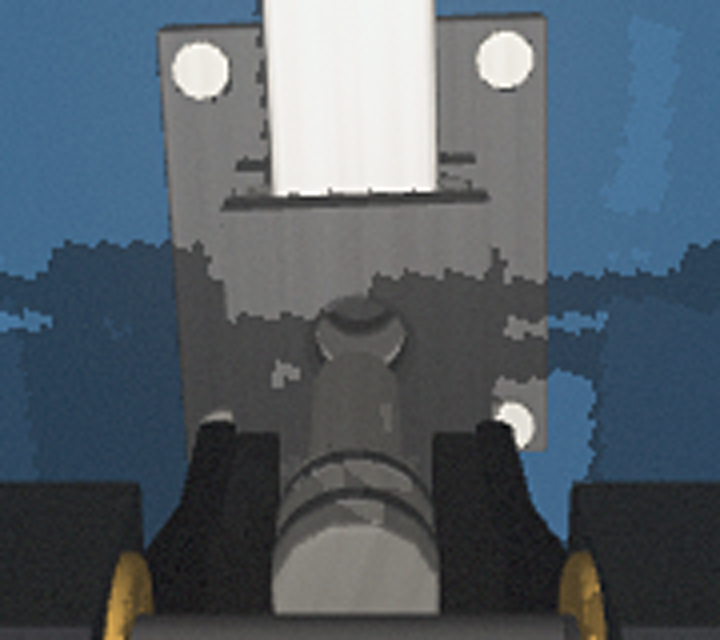

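>>> arm_command([
  [[0.02, -0.02, -0.2], 0],
  [[0.02, -0.02, -0.4], 0],
  [[0.02, -0.02, -0.6], 0],
  [[0.02, -0.02, -0.8], 0],
  [[0.02, -0.02, -0.9], 0],
])

```text
time: 33.35
position: [0.4683, 0.3021, 0.0983]
tool_rot: [0.111, -0.698, 0.698, -0.11]
ft_force: [-0.2, 0.4, -1.1]
grip_width: 0.0174
```

>>> arm_command([
  [[0, 0, -0.2], 0],
  [[0, 0, -0.4], 0],
  [[0, 0, -0.6], 0],
  [[0, 0, -0.8], 0],
  [[0, 0, -0.9], 0],
])

```text
time: 33.85
position: [0.4684, 0.3022, 0.0759]
tool_rot: [0.111, -0.698, 0.698, -0.111]
ft_force: [0.6, -0.5, -0.5]
grip_width: 0.0173
```

>>> arm_command([
  [[0, 0, -0.1], 0],
  [[0, 0, -0.2], 0],
  [[0, 0, -0.28], 0],
  [[0, 0, -0.34], 0],
  [[0, 0, -0.36], 0],
])

```text
time: 34.35
position: [0.4687, 0.3023, 0.0674]
tool_rot: [0.111, -0.698, 0.698, -0.111]
ft_force: [-0.5, 0.1, -0.4]
grip_width: 0.0176
```

>>> arm_command([
  [[0, 0, -0.03], 0],
  [[0, 0, -0.05], 0],
  [[0, 0, -0.05], 0],
])

```text
time: 34.65
position: [0.4687, 0.3023, 0.0663]
tool_rot: [-0.111, 0.698, -0.698, 0.111]
ft_force: [-1.0, 0.1, -1.9]
grip_width: 0.0175
```

>>> arm_command([
  [[0, 0, -0.03], 0],
  [[0, 0, -0.03], 0],
  [[0, 0, -0.03], 0],
])

```text
time: 34.95
position: [0.4688, 0.3023, 0.0662]
tool_rot: [-0.111, 0.698, -0.698, 0.111]
ft_force: [-1.6, 0.3, 5.0]
grip_width: 0.0173
```

>>> arm_command([
  [[0, 0, 0], 0],
  [[0, 0, 0], 0],
  [[0, 0, 0], 0],
  [[0, 0, 0], 0],
  [[0, 0, 0], 0],
], fingers=0.1)

```text
time: 35.45
position: [0.4686, 0.3023, 0.0653]
tool_rot: [0.111, -0.698, 0.698, -0.111]
ft_force: [0.4, -0.4, 0.5]
grip_width: 0.0452
```

>>> arm_command([
  [[0, 0, 0.4], 0],
  [[0, 0, 1.4], 0],
  [[0, 0, 2.6], 0],
  [[0, 0, 4], 0],
  [[0, 0, 5.3], 0],
])

```text
time: 35.95
position: [0.4685, 0.3022, 0.2]
tool_rot: [-0.111, 0.698, -0.698, 0.111]
ft_force: [0.6, 0.3, 0.5]
grip_width: 0.0477
```

>>> arm_command([
  [[0, -1.8, 0], 0],
  [[0, -3.6, 0], 0],
  [[0, -5.4, 0], 0],
  [[0, -7.2, 0], 0],
  [[0, -9, 0], 0],
])

```text
time: 36.45
position: [0.4685, 0.0757, 0.1988]
tool_rot: [0.111, -0.698, 0.698, -0.111]
ft_force: [1.0, -1.0, -0.1]
grip_width: 0.0475
```

>>> arm_command([
  [[0, -1.8, 0], 0],
  [[-0.2, -3.6, 0], 0],
  [[-0.4, -5.4, 0], 0],
  [[-0.6, -7.2, 0], 0],
  [[-0.8, -9, 0], 0],
], fingers=0.3)

```text
time: 36.95
position: [0.4482, -0.1495, 0.1988]
tool_rot: [0.111, -0.698, 0.699, -0.111]
ft_force: [-0.2, -0.7, 0.7]
grip_width: 0.0566
```

>>> arm_command([
  [[-0.3, -1.8, 0], 0],
  [[-0.4, -3.6, 0], 0],
  [[-0.5, -4.9, 0], 0],
  [[-0.55, -5.6, 0], 0],
  [[-0.55, -5.71, -1], 0],
])

```text
time: 37.45
position: [0.437, -0.2947, 0.1759]
tool_rot: [0.108, -0.696, 0.701, -0.112]
ft_force: [-0.2, 0.1, 0.5]
grip_width: 0.0567
```

>>> arm_command([
  [[0, 0, -1], 0],
  [[0, 0, -2], 0],
  [[0, 0, -3], 0],
  [[0, 0, -3.4], 0],
  [[0, 0, -3.4], 0],
])

```text
time: 37.95
position: [0.4343, -0.2891, 0.0871]
tool_rot: [-0.112, 0.699, -0.697, 0.11]
ft_force: [0.3, 0.6, -0.6]
grip_width: 0.0565
```

Run:
```python
from h import *
c=camera("wrist");c=camera("wrist");c=camera("wrist");save(c,"w23",(200,200,460,420),3);print(tool()[0],tool()[2]);save(camera("side"),"s23",(230,150,410,290),4)
```

```text
[ 0.43567649 -0.29079989  0.08914213] -71.9374556563862
```

View pics/w23.png

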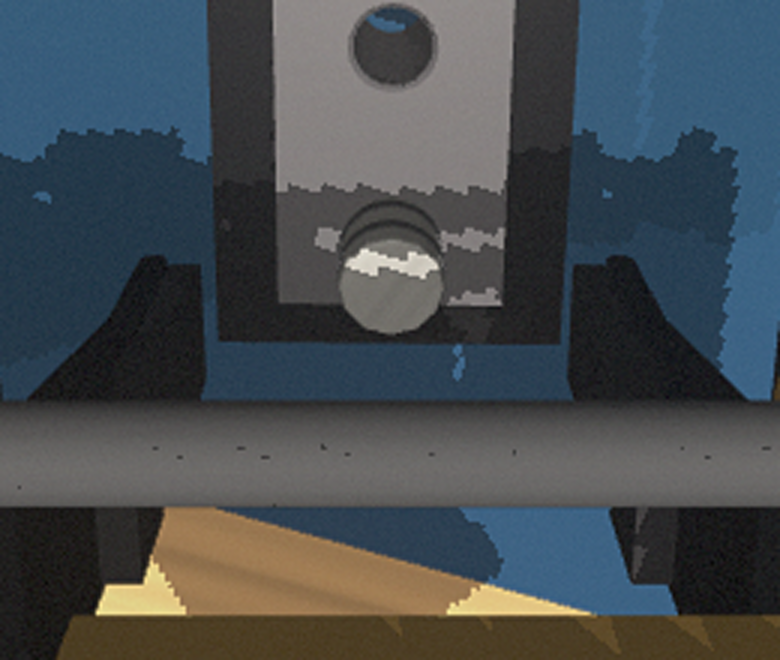

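View pics/s23.png

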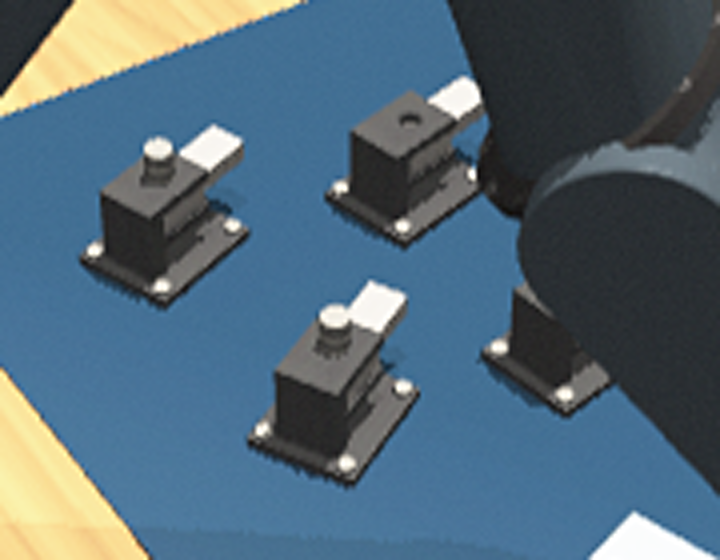

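>>> arm_command([
  [[0.01, -0.02, -0.4], 0],
  [[0.01, -0.02, -0.8], 0],
  [[0.01, -0.02, -1.2], 0],
  [[0.01, -0.02, -1.34], 0],
  [[0.01, -0.02, -1.34], 0],
])

```text
time: 38.65
position: [0.4346, -0.2905, 0.0535]
tool_rot: [-0.111, 0.699, -0.698, 0.11]
ft_force: [-0.2, 0.1, -0.2]
grip_width: 0.0567
```

>>> arm_command([
  [[0, 0, 0], 0],
  [[0, 0, 0], 0],
  [[0, 0, 0], 0],
  [[0, 0, 0], 0],
  [[0, 0, 0], 0],
], fingers=-1)

```text
time: 39.15
position: [0.4353, -0.2911, 0.0548]
tool_rot: [0.111, -0.698, 0.698, -0.111]
ft_force: [0.2, 1.0, -0.2]
grip_width: 0.0247
```

>>> arm_command([
  [[0, 0, 0], 0],
  [[0, 0, 0], 0],
  [[0, 0, 0], 0],
  [[0, 0, 0], 0],
  [[0, 0, 0], 0],
])

```text
time: 39.65
position: [0.4353, -0.2911, 0.0547]
tool_rot: [0.111, -0.698, 0.698, -0.111]
ft_force: [-0.8, 0.9, 1.9]
grip_width: 0.0175
```

>>> arm_command([
  [[0, 0, 0.5], 0],
  [[0, 0, 1.5], 0],
  [[0, 0, 2.8], 0],
  [[0, 0, 4.2], 0],
  [[0, 0, 5.7], 0],
])

```text
time: 40.15
position: [0.4345, -0.2903, 0.1985]
tool_rot: [-0.111, 0.699, -0.698, 0.111]
ft_force: [1.5, 0.1, -1.4]
grip_width: 0.0175
```

Run:
```python
from h import *
t=camera("top");save(t,"t24");print(tool()[0])
print(hole(t,(249,185.5),5))
```

```text
[ 0.43758572 -0.29307015  0.20471904]
(array([248.8600224 , 185.23180291]), 41)
```

View pics/t24.png

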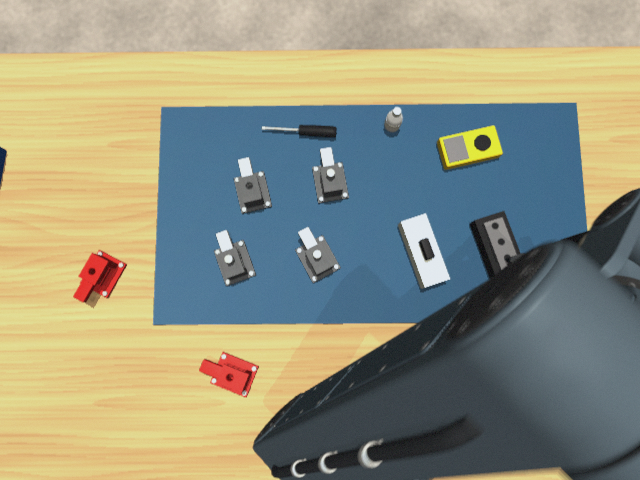

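>>> arm_command([
  [[0.3, 1.8, 0], 0],
  [[0.6, 3.6, 0], 0],
  [[0.9, 5.4, 0], 0],
  [[1.2, 7.2, 0], 0],
  [[1.5, 9, 0], 0],
])

```text
time: 40.7
position: [0.4724, -0.0642, 0.1975]
tool_rot: [0.111, -0.698, 0.698, -0.111]
ft_force: [1.0, 0.7, -1.0]
grip_width: 0.0172
```

>>> arm_command([
  [[0.5, 1.8, 0], 0],
  [[1, 3.6, 0], 0],
  [[1.5, 5.3, 0], 0],
  [[2, 7, 0], 0],
  [[2.5, 8.7, 0], 0],
])

```text
time: 41.2
position: [0.535, 0.1535, 0.1975]
tool_rot: [0.111, -0.698, 0.698, -0.111]
ft_force: [1.0, 0.0, -1.3]
grip_width: 0.0176
```

>>> arm_command([
  [[0.7, 1.6, 0], 0],
  [[1.3, 2.8, 0], 0],
  [[1.7, 3.7, 0], 0],
  [[1.79, 3.94, 0], 0],
  [[1.79, 3.94, 0], 0],
])

```text
time: 41.7
position: [0.5794, 0.2505, 0.1969]
tool_rot: [0.112, -0.698, 0.698, -0.111]
ft_force: [-0.0, -0.4, -1.0]
grip_width: 0.0178
```

>>> arm_command([
  [[0, 0, 0], 0],
  [[0, 0, 0], 0],
  [[0, 0, 0], 0],
])

```text
time: 42.0
position: [0.5796, 0.2489, 0.1972]
tool_rot: [0.111, -0.698, 0.698, -0.11]
ft_force: [-0.1, -1.4, -1.0]
grip_width: 0.0172
```

```bash
python3 v.py w25
```

```text
[0.57975073 0.24899891 0.1972318 ] -72.03361619295757 0.017615267021969843
pred px 329 169
```

View pics/w25.png

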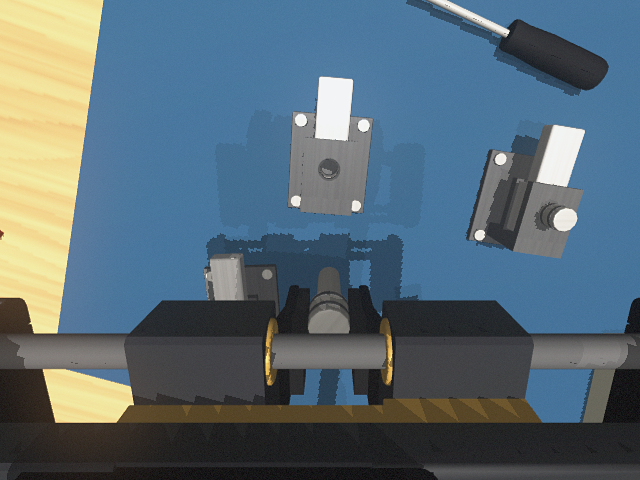

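View pics/w25z.png

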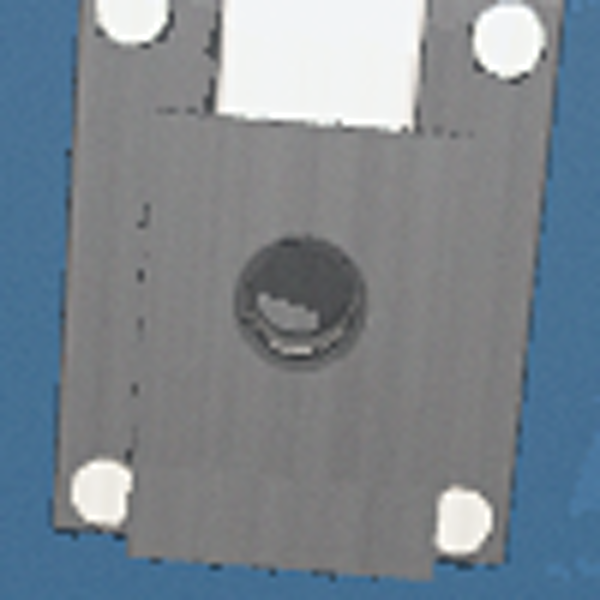

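Rim centre at crop (301, 304): same as before, so shift (1.92, 0.58).

>>> arm_command([
  [[0.7, 0.2, 0], 0],
  [[1.4, 0.4, -0.6], 0],
  [[1.92, 0.58, -1.6], 0],
  [[1.92, 0.58, -2.6], 0],
  [[1.92, 0.58, -3], 0],
])

```text
time: 42.55
position: [0.6264, 0.2635, 0.1192]
tool_rot: [0.112, -0.698, 0.699, -0.109]
ft_force: [-0.9, -0.2, -0.7]
grip_width: 0.0177
```

>>> arm_command([
  [[0, 0, 0], 0],
  [[0, 0, 0], 0],
  [[0, 0, 0], 0],
])

```text
time: 42.85
position: [0.6289, 0.2647, 0.1238]
tool_rot: [-0.11, 0.698, -0.698, 0.112]
ft_force: [0.6, 0.7, 0.3]
grip_width: 0.0174
```

```bash
python3 v2.py w26
```

```text
[0.62884011 0.26472422 0.12384119] -71.9610357712197 0.017258374854167667 axis at fork px [329.10363349 265.03323972] [356. 340.]
```

View pics/w26.png

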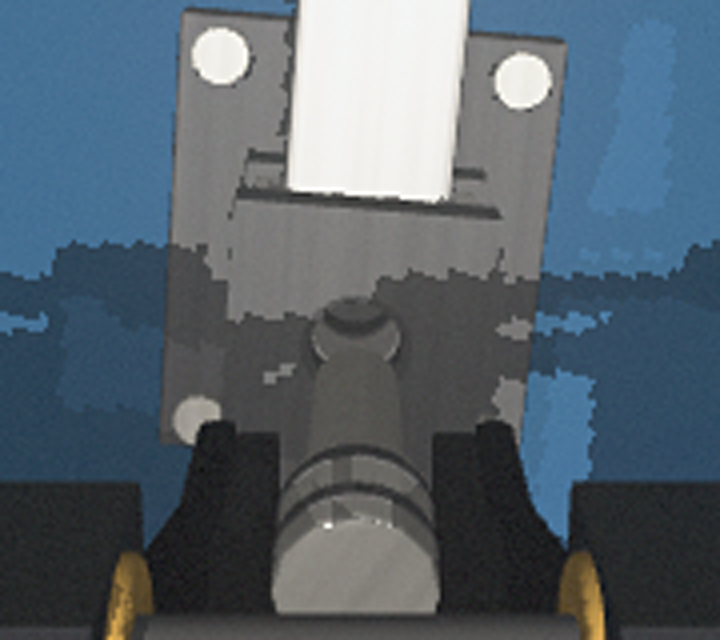

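Hole at crop (356, 339) coincides with the pin axis (356, 340). Insert.

>>> arm_command([
  [[0, 0, -0.2], 0],
  [[0, 0, -0.4], 0],
  [[0, 0, -0.6], 0],
  [[0, 0, -0.8], 0],
  [[0, 0, -0.9], 0],
])

```text
time: 43.4
position: [0.6274, 0.2644, 0.0985]
tool_rot: [0.111, -0.698, 0.698, -0.11]
ft_force: [-0.1, -0.3, -0.6]
grip_width: 0.0176
```

>>> arm_command([
  [[0, 0, -0.2], 0],
  [[0, 0, -0.4], 0],
  [[0, 0, -0.6], 0],
  [[0, 0, -0.8], 0],
  [[0, 0, -0.9], 0],
])

```text
time: 43.9
position: [0.6276, 0.2644, 0.0763]
tool_rot: [0.111, -0.698, 0.698, -0.11]
ft_force: [-0.2, -0.3, -1.8]
grip_width: 0.0173
```

>>> arm_command([
  [[0, 0, -0.1], 0],
  [[0, 0, -0.2], 0],
  [[0, 0, -0.28], 0],
  [[0, 0, -0.34], 0],
  [[0, 0, -0.36], 0],
])

```text
time: 44.4
position: [0.6279, 0.2645, 0.0679]
tool_rot: [0.111, -0.698, 0.698, -0.111]
ft_force: [0.3, -0.4, -1.1]
grip_width: 0.018
```

>>> arm_command([
  [[0, 0, -0.03], 0],
  [[0, 0, -0.06], 0],
  [[0, 0, -0.08], 0],
  [[0, 0, -0.08], 0],
])

```text
time: 44.8
position: [0.6281, 0.2646, 0.0667]
tool_rot: [-0.111, 0.698, -0.698, 0.111]
ft_force: [-1.1, -0.0, 2.8]
grip_width: 0.0177
```

>>> arm_command([
  [[0, 0, 0], 0],
  [[0, 0, 0], 0],
  [[0, 0, 0], 0],
  [[0, 0, 0], 0],
  [[0, 0, 0], 0],
], fingers=0.1)

```text
time: 45.3
position: [0.6279, 0.2645, 0.0659]
tool_rot: [-0.111, 0.698, -0.698, 0.111]
ft_force: [-0.0, 0.4, 0.5]
grip_width: 0.0457
```

>>> arm_command([
  [[0, 0, 0.4], 0],
  [[0, 0, 1.4], 0],
  [[0, 0, 2.6], 0],
  [[0, 0, 4], 0],
  [[0, 0, 5.3], 0],
])

```text
time: 45.8
position: [0.628, 0.2646, 0.2008]
tool_rot: [-0.111, 0.698, -0.698, 0.111]
ft_force: [-0.0, -0.6, -0.0]
grip_width: 0.0479
```

>>> arm_command([
  [[-0.6, -1.6, 0], 0],
  [[-1.2, -3.2, 0], 0],
  [[-1.8, -4.8, 0], 0],
  [[-2.4, -6.4, 0], 0],
  [[-3, -8, 0], 0],
])

```text
time: 46.3
position: [0.5524, 0.0632, 0.1995]
tool_rot: [0.111, -0.698, 0.699, -0.112]
ft_force: [0.7, 0.2, 0.2]
grip_width: 0.0479
```

>>> arm_command([
  [[-0.6, -1.7, 0], 0],
  [[-1.2, -3.4, 0], 0],
  [[-1.8, -5, 0], 0],
  [[-2.4, -6.5, 0], 0],
  [[-2.5, -6.96, 0], 0],
])

```text
time: 46.8
position: [0.4893, -0.1125, 0.1994]
tool_rot: [0.109, -0.698, 0.699, -0.11]
ft_force: [-0.9, 0.6, -0.6]
grip_width: 0.0478
```

>>> arm_command([
  [[0, 0, 0], 0],
  [[0, 0, 0], 0],
  [[0, 0, 0], 0],
])

```text
time: 47.1
position: [0.4909, -0.1081, 0.1987]
tool_rot: [-0.111, 0.698, -0.698, 0.112]
ft_force: [0.7, 0.4, -0.4]
grip_width: 0.0478
```

Run:
```python
from h import *
c=camera("wrist");save(c,"w27");print(tool()[0],tool()[2]);save(camera("side"),"s27");save(camera("top"),"t27")
```

```text
[ 0.49084355 -0.10807282  0.19861961] -71.83921443099894
```

View pics/w27.png

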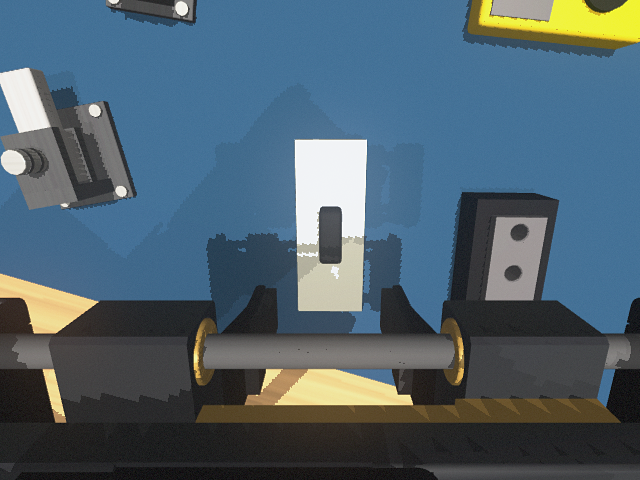

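View pics/s27.png

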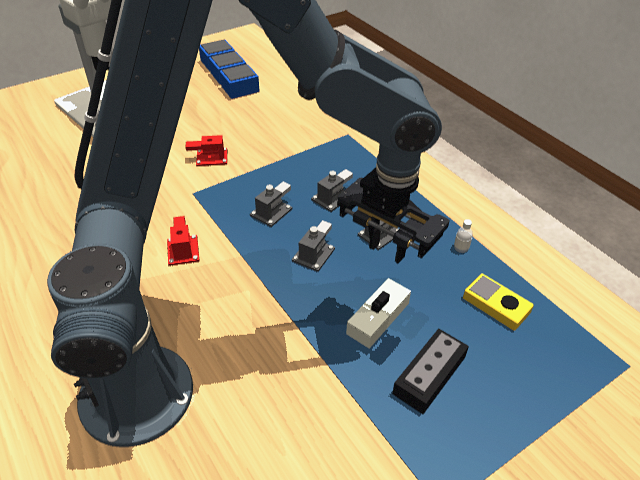

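View pics/t27.png

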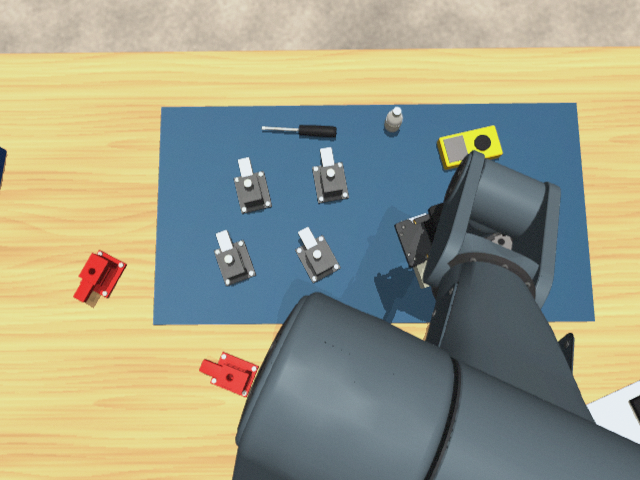

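Run:
```python
from h import *
c=camera("wrist");print(tool()[0])
r,px=rect(c,lambda p:((p.min(2)>110)&(abs(p[...,0]-p[...,2])<40)).astype(np.uint8),(285,130,375,325),.045);print(r,px)
m=(c["pixels"].max(2)[200:270,312:350]<90);k=quad(m)[0];q=cv2.minAreaRect(k);ctr=np.array(q[0])+[312,200];print(ctr,q[1:],plane(c,ctr,.069))
```

```text
[ 0.49069532 -0.10838136  0.19849907]
((489.1318359375, -109.43402862548828), (149.8943328857422, 58.2303581237793), 17.93484878540039) ((330.0, 224.5), (171.0, 72.0), 90.0)
[329.99999809 234.49999619] ((21.999996185302734, 54.99999237060547), 0.0) [ 0.49142794 -0.10868238  0.069     ]
```

>>> arm_command([
  [[0, 0, -1.4], 0],
  [[0, 0, -2.8], 0],
  [[0, 0, -4.2], 0],
  [[0, 0, -5], 0],
  [[0, 0, -5.4], 0],
])

```text
time: 47.8
position: [0.4895, -0.1085, 0.0616]
tool_rot: [-0.112, 0.699, -0.698, 0.11]
ft_force: [-0.0, -0.2, -1.0]
grip_width: 0.0476
```

>>> arm_command([
  [[0, 0, -0.3], 0],
  [[0, 0, -0.58], 0],
  [[0, 0, -0.58], 0],
  [[0, 0, -0.58], 0],
])

```text
time: 48.2
position: [0.4909, -0.1097, 0.0496]
tool_rot: [0.11, -0.698, 0.699, -0.111]
ft_force: [-0.4, 1.0, 0.0]
grip_width: 0.0477
```

Run:
```python
from h import *
c=camera("wrist");save(c,"w28");print(tool()[0],tool()[2])
```

```text
[ 0.49099637 -0.10970309  0.04976592] -71.95394071141286
```

View pics/w28.png

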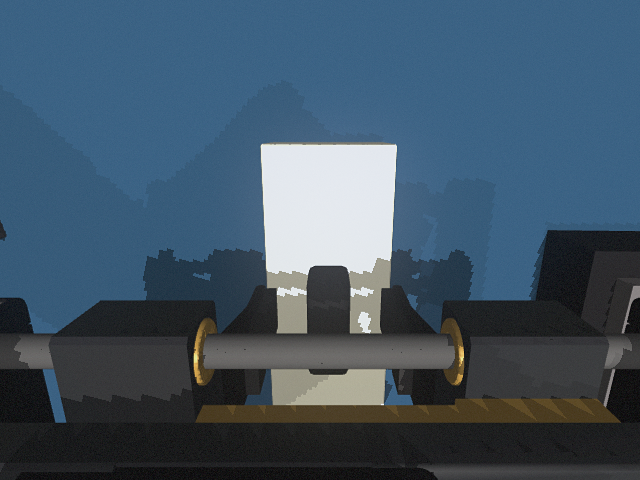

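>>> arm_command([
  [[0, 0, -0.03], 0],
  [[0, 0, -0.03], 0],
  [[0, 0, -0.03], 0],
  [[0, 0, -0.03], 0],
  [[0, 0, -0.03], 0],
], fingers=-1, force=25)

```text
time: 48.75
position: [0.4905, -0.1095, 0.0484]
tool_rot: [0.111, -0.698, 0.698, -0.111]
ft_force: [-1.0, -0.4, 0.4]
grip_width: 0.0181
```

>>> arm_command([
  [[0, 0, 0], 0],
  [[0, 0, 0], 0],
  [[0, 0, 0], 0],
  [[0, 0, 0], 0],
  [[0, 0, 0], 0],
])

```text
time: 49.25
position: [0.4905, -0.1095, 0.0484]
tool_rot: [0.111, -0.698, 0.698, -0.111]
ft_force: [-0.1, -2.0, 1.4]
grip_width: 0.0173
```

>>> arm_command([
  [[0, 0, 0.5], 0],
  [[0, 0, 1.5], 0],
  [[0, 0, 2.5], 0],
  [[0, 0, 3.5], 0],
  [[0, 0, 4], 0],
])

```text
time: 49.75
position: [0.4912, -0.1096, 0.1508]
tool_rot: [0.11, -0.698, 0.699, -0.112]
ft_force: [0.6, 0.4, -2.0]
grip_width: 0.0179
```

>>> arm_command([
  [[0, -1.4, 0], 0],
  [[0, -2.8, 0], 0],
  [[-0.03, -4.2, 0], -0.1],
  [[-0.08, -5.6, 0], -0.1],
  [[-0.08, -6.6, 0], -0.1],
])

```text
time: 50.25
position: [0.4881, -0.2766, 0.1489]
tool_rot: [0.107, -0.699, 0.699, -0.108]
ft_force: [0.6, -0.5, -1.5]
grip_width: 0.0179
```

>>> arm_command([
  [[0, 0, 0], 0],
  [[0, 0, 0], 0],
  [[0, 0, 0], 0],
  [[0, 0, 0], 0],
  [[0, 0, 0], 0],
])

```text
time: 50.75
position: [0.4884, -0.2733, 0.1484]
tool_rot: [-0.108, 0.699, -0.699, 0.108]
ft_force: [0.9, -0.2, -0.8]
grip_width: 0.0178
```

Run:
```python
from h import *
c=camera("wrist");save(c,"w29");print(tool()[0],tool()[2],get_obs()["grip_width"]);save(camera("side"),"s29",(370,280,490,400),6)
```

```text
[ 0.48850336 -0.27353278  0.14839626] -72.39018804779013 0.01746481276048184
```

View pics/w29.png

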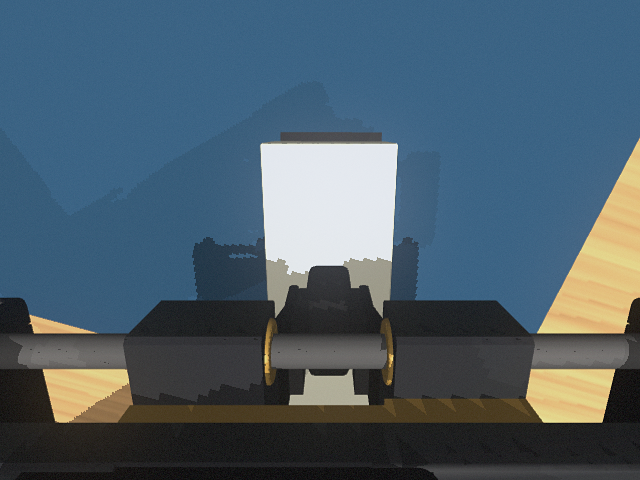

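View pics/s29.png

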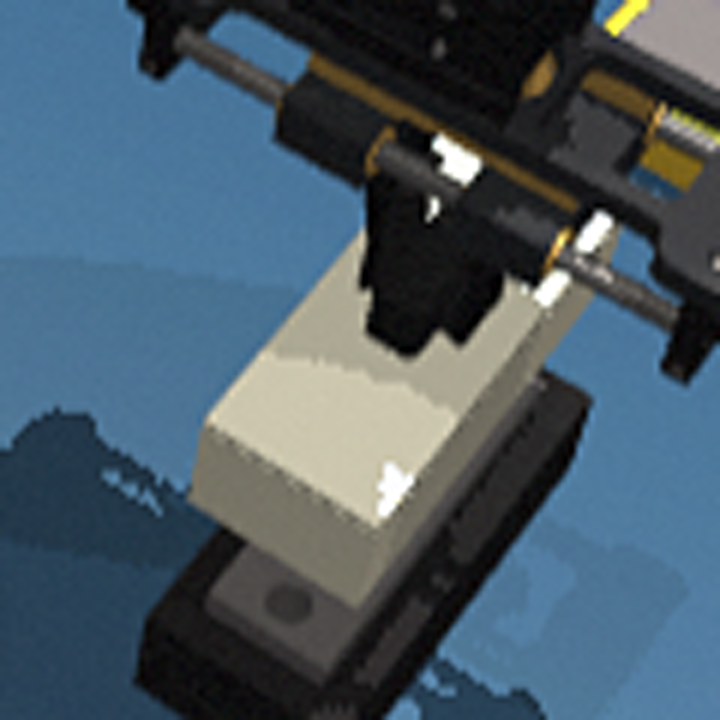

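>>> arm_command([
  [[0, 0, -0.4], 0],
  [[0, 0, -0.8], 0],
  [[0, 0, -1.2], 0],
  [[0, 0, -1.6], 0],
  [[0, 0, -1.7], 0],
])

```text
time: 51.35
position: [0.4875, -0.2738, 0.1039]
tool_rot: [-0.109, 0.7, -0.698, 0.107]
ft_force: [-0.1, -0.2, -1.7]
grip_width: 0.0178
```

>>> arm_command([
  [[0, 0, -0.15], 0],
  [[0, 0, -0.3], 0],
  [[0, 0, -0.45], 0],
  [[0, 0, -0.45], 0],
])

```text
time: 51.75
position: [0.4883, -0.2744, 0.0942]
tool_rot: [-0.108, 0.699, -0.699, 0.108]
ft_force: [0.4, -1.2, -1.4]
grip_width: 0.0178
```

Run:
```python
from h import *
print(tool()[0],tool()[2],get_obs()["ft_force"],get_obs()["grip_width"]);save(camera("side"),"s30",(370,280,490,400),6)
```

```text
[ 0.48825838 -0.27435556  0.09422962] -72.45768299939614 [ 0.38084867 -1.20820244 -1.3935497 ] 0.017840364593915952
```

View pics/s30.png

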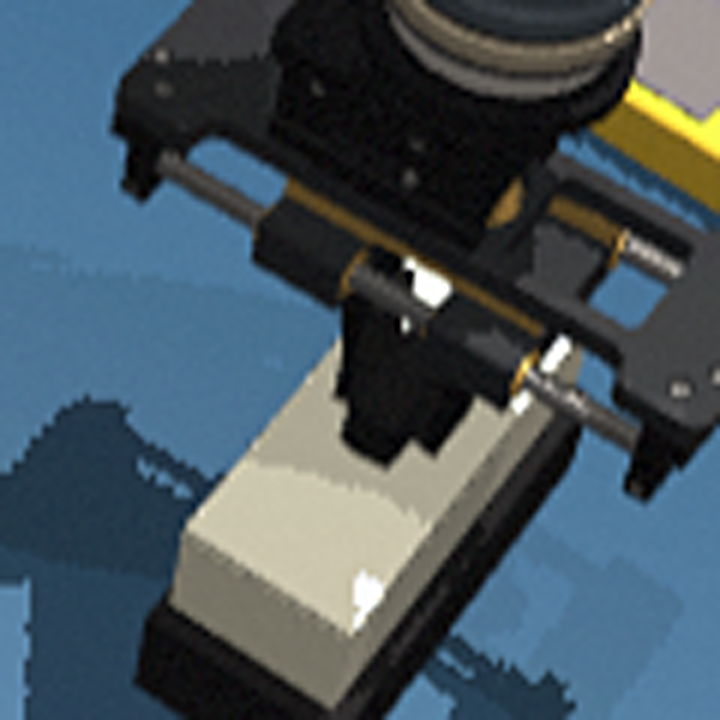

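Below the block top (0.0985) with no contact force — it is going over the block. Finish.

>>> arm_command([
  [[0, 0, -0.1], 0],
  [[0, 0, -0.16], 0],
  [[0, 0, -0.2], 0],
  [[0, 0, -0.23], 0],
  [[0, 0, -0.23], 0],
])

```text
time: 52.3
position: [0.4884, -0.2744, 0.0887]
tool_rot: [-0.108, 0.699, -0.699, 0.108]
ft_force: [0.5, -0.7, -1.9]
grip_width: 0.0178
```

>>> arm_command([
  [[0, 0, -0.02], 0],
  [[0, 0, -0.04], 0],
  [[0, 0, -0.04], 0],
])

```text
time: 52.6
position: [0.4885, -0.2746, 0.0884]
tool_rot: [0.108, -0.699, 0.699, -0.108]
ft_force: [-0.0, 0.5, 4.3]
grip_width: 0.018
```

Contact on the ledge at the original height. Release and retreat.

>>> arm_command([
  [[0, 0, 0], 0],
  [[0, 0, 0], 0],
  [[0, 0, 0], 0],
  [[0, 0, 0], 0],
  [[0, 0, 0], 0],
], fingers=0.1)

```text
time: 53.1
position: [0.4884, -0.2745, 0.0877]
tool_rot: [-0.108, 0.699, -0.699, 0.108]
ft_force: [0.1, 0.5, -1.4]
grip_width: 0.0455
```

>>> arm_command([
  [[0, 0, 0.5], 0],
  [[0, 0, 1.5], 0],
  [[0, 0, 3], 0],
  [[0, 0, 4.5], 0],
  [[0, 0, 6], 0],
])

```text
time: 53.6
position: [0.4883, -0.2743, 0.2401]
tool_rot: [0.108, -0.699, 0.699, -0.108]
ft_force: [0.7, 0.3, -0.8]
grip_width: 0.0476
```

>>> arm_command([
  [[-1, -1, 0], 0],
  [[-1.5, -2.6, 0], 0],
  [[-1.8, -4.2, 0], 0],
  [[-2, -5.6, 0], 0],
  [[-2.2, -6.4, 0], 0],
])

```text
time: 54.1
position: [0.433, -0.4374, 0.2389]
tool_rot: [0.107, -0.698, 0.7, -0.107]
ft_force: [0.0, 0.5, 0.6]
grip_width: 0.0478
```

>>> arm_command([
  [[0, 0, 0], 0],
  [[0, 0, 0], 0],
  [[0, 0, 0], 0],
])

```text
time: 54.4
position: [0.4336, -0.4325, 0.2378]
tool_rot: [-0.108, 0.699, -0.698, 0.108]
ft_force: [-1.1, 0.3, -0.5]
grip_width: 0.0478
```

Run:
```python
from h import *
t=camera("top");s=camera("side");save(s,"s31");save(t,"t31");print(tool()[0])
save(s,"s32",(230,150,410,290),4);save(s,"s33",(380,300,480,415),5)
print("lid side",lidtop(s,(380,300,480,415),.085))
```

```text
[ 0.43385716 -0.43274788  0.23788732]
lid side (array([ 473.47558594, -278.64562988]), [58.088375091552734, 125.90852355957031], np.float32(17.532745))
```

View pics/t31.png

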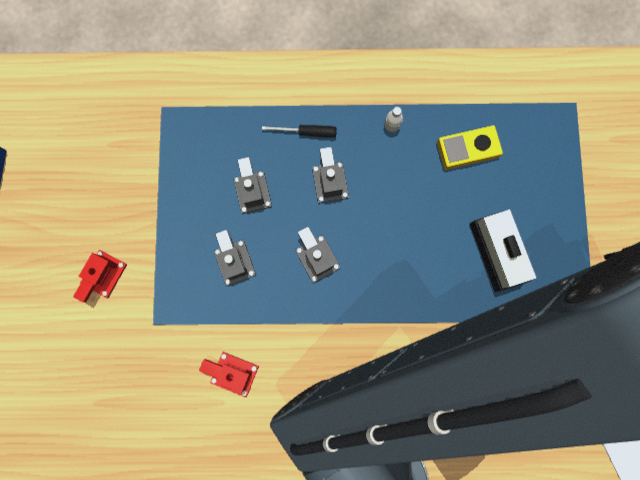

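View pics/s32.png

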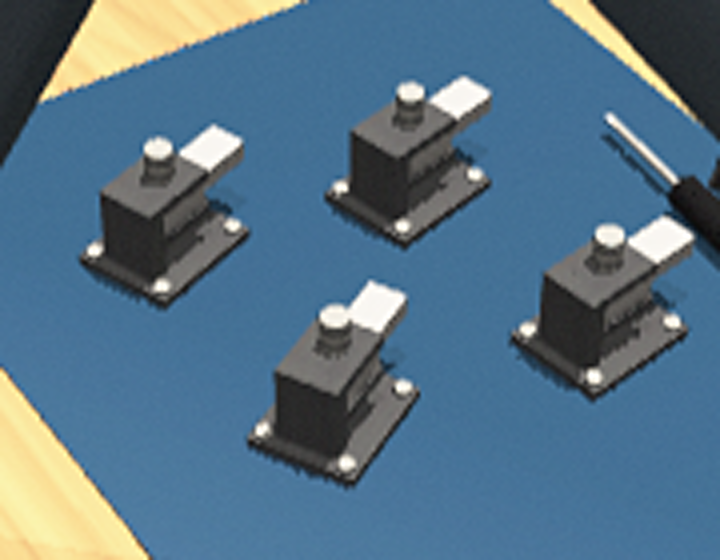

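View pics/s33.png

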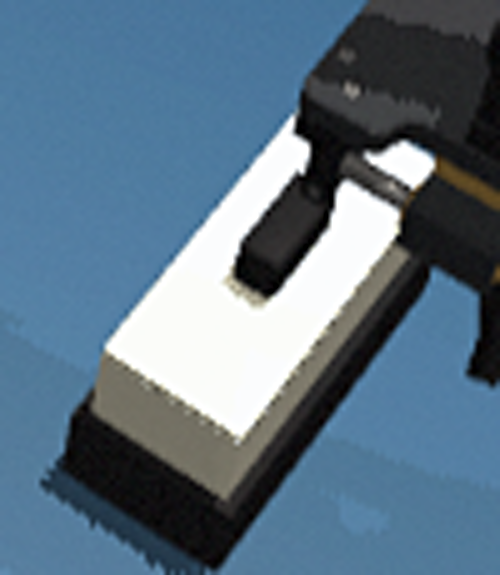

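Run:
```python
from h import *
from rig import hand_in
t=camera("top");s=camera("side")
print("lid top",lidtop(t,(455,195,555,290),.085))
def blob(c,uv,r=6):
    u,v=uv;g=c["pixels"].min(2)[v-r:v+r+1,u-r:u+r+1].astype(float);w=np.clip(g-170,0,None);n,l=cv2.connectedComponents((w>0).astype(np.uint8));k=l[r,r];w[l!=k]=0
    yy,xx=np.mgrid[-r:r+1,-r:r+1];return [u+(w*xx).sum()/w.sum(),v+(w*yy).sum()/w.sum()]
for a,b in zip([(248,184),(331,174),(229,259),(317,254)],[(332,173),(382,209),(269,187),(313,229)]):
    print(tri([ray(t,blob(t,a)),ray(s,blob(s,b))])[0].round(4))
print(get_obs()["time"],hand_in())
```

```text
lid top (array([ 488.387146  , -273.96884155]), [57.09090805053711, 147.5033416748047], np.float32(17.472979))
[0.6291 0.2664 0.0836]
[0.6497 0.092  0.0838]
[0.469  0.304  0.0835]
[0.4793 0.1208 0.0844]
the job is handed in; nothing more can be done
54.6 None
```

All four knuckles were on the mat and each now has a pin pushed fully in. The lid is back on the box, and I handed the job in at 54.6 s. I set the lid upright on the mat first, then pinned the knuckles. With four knuckles there were no spare pins to leave.

**Pins:** All four heads triangulate at 83.5 to 84.4 mm. That is about 2 to 3 mm below the nominal 87 mm. The empty holes read 1 to 2 mm low in the same two views, so most of this looks like camera calibration error. The heights agree within 1 mm, and I felt each head land on its fork at 3 to 5.5 N.

**Lid:** The top camera puts it at (488.4, −274.0) mm and 17.5°, within about 1 mm of where it started. It touched the ledge at its original height. My last side-camera measurement of the lid, (473, −279) mm and 126 mm long, was wrong because the gripper hid one end. In the picture itself the lid looks properly seated.

**Other things:** Knuckle2 was knocked about 25 mm after I pinned it, while the arm was elsewhere. Its pin stayed seated. The bottle, screwdriver, multimeter and the red look-alikes were not touched.

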